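Put the boring-bar holder back in its foam tray

ROBOT

A 6-joint arm with a two-finger parallel gripper is mounted at the origin on the work surface. World frame = base frame: x ahead of the robot, y to its left, z up, the work surface at z = 0. Lengths are in m, angles in degrees, forces in N, time in s.
With the tool pointing down it reaches from about 0.35 to 0.775 m from the base axis. Payload 7.3 kg.
Tool frame: the origin (TCP) lies midway between the tips of the shut fingers; the grasp point (between the pads) lies 19 mm behind it (hold_point_z is the distance from the TCP to the grasp point, in m); z points along the fingers, y is the line along which they close (so a half turn about z gives the same grasp; the last joint's range is limited). The gripper opens to 92 mm and grips with 3 to 60 N. Pads are 19 mm wide; open, the fingers measure 130 mm over their backs; the gripper's body (75 mm by 190 mm) begins 47 mm behind the grasp point.
Start: joints at [61.708, 19.595, 87.324, -0, 73.075, -8.365], TCP at [0.179, 0.494, 0.227] pointing down, gripper open.
Joint ranges: [-145.02, 145.02], [-44.19, 115.74], [2.07, 154.8], [-57.11, 237.11], [16.16, 152.29], [-177.93, 177.93]. Speed limits (degrees/s): [147.25, 147.25, 180, 180, 180, 180].

INTERFACE

Orientations are given as [roll, pitch, yaw] about the fixed x, y, z axes, in that order (R = Rz(yaw) Ry(pitch) Rx(roll)).
In Python, from cell import get_obs, camera, finish_job, hold_point_z gives the robot as it stands. The module is installed in compiled form; this text tells all that it offers.
- The arm moves only by the tool servo_tool, never from a script. Its argument "motion" is a list of rows, each a list of 2 entries, a list of its own where there are three numbers: the shift along the world's x, y, z in units of 30 mm (1.0 is 30 mm), then the turn, a rotation vector about the world's x, y, z in units of 5 degrees (1.0 is 5 degrees). A call has 1 to 20 rows; each row is the pose to reach, as a shift and turn from the pose commanded when the call began; what a row does not reach only later rows make up. A row lasts 1/8 s, in which the tool goes at most 62.5 mm and 10.7 degrees, less where a joint would pass 70% of its speed; a pose out of reach is approached as far as the arm can. A call with a gripper value outside its range is refused whole. "jaw" is the opening, from 0 (shut) to 1 (fully open), set as the call begins (left out, the last holds). The fingers move at their own pace and stop on an object; the grip force is fixed at half the most. Time passes only in rows, so rows that repeat a pose let the fingers close. It gives the time, the measured TCP pose, the force, the opening and the grip force at its end, in the units of the state.
- get_obs(): the state, without advancing time (a new reading comes with each control period).
- camera(name): name is "scene" or "top"; returns a dict with "img" (400x640x3 uint8, blue, green, red), "depth" (400x640 float32, m along the optical axis (not along the pixel's ray), 0 where there is no reading), "K" (3x3 intrinsics, pixels), "world_to_cam" (4x4, takes a point from world to camera coordinates). Camera axes: x right, y up, looking along -z (the intrinsics and any distortion apply to the point x, -y, -z); pixel columns grow to the right and rows downward; lengths in m; the calibration is good to about 2 mm. A picture is of the moment at which its call begins.
- finish_job(): hands the job in; it is judged then, once.
The state is a dict: "time_s": time; "joints": joint angles; "qvel": joint speeds; "tau": joint torques, N m; "tcp_pos": TCP position; "tool_rot": TCP orientation; "wrist_force": force on the tool from outside, world axes, zero at the start; "ft_torque": the same for the moment, N m; "opening": finger opening in m; "grip_force": force on a finger pad.
Only numpy, scipy, OpenCV 4.12 (cv2) and the standard library are available. Lean on these libraries where they do the work, as an engineer would, in place of code of your own. Each camera call takes 0.05 s, during which the arm holds its last target. There are 200 camera calls.

TASK

Someone left a spanner lying across the foam tool tray: first put it flat in the shallow steel parts tray. Then take the boring-bar holder (the one with the round bar) off the storage rack, lifting it straight up off its dovetail from between the other holders, carry it upright and press it fully home into its own empty cut-out in the foam, with the bar in its channel. Leave the other holders seated where they are and do not knock the other things on the bench about.

Things in the scene. Friction and masses are not known exactly. Their poses are not given: they have to be found in the camera images.
- boring_mid (a point): The boring-bar holder to put away: black steel block 30 mm thick (x), 60 long (y), 60 high, about 0.6 kg. The point is the block's centre, 30 mm above its underside; z up. Its dovetail groove is in the lower 26 mm of the +x face; the upper 34 mm is a plain block with flat -x and +x faces to grip across the 30 mm. A 20 mm thumb nut with stud stands 18 mm above its top, with no screw heads beside it.
- boring_tip (a point): The outer end of the boring-bar holder's round bar (16 mm diameter), which sticks out 30 mm from the +y end of the block, its axis 5 mm to -x of the block's middle and 14 mm below the block's centre. Axes of the holder.
- turning_mid (a point): Another holder on the rack that must stay: same block, same frame, with a 12 mm square shank and a head 18 mm wide sticking out 28 mm at its +y end. Point as for the boring-bar holder.
- parting_mid (a point): Another holder on the rack that must stay: same block, same frame, with an upright blade 4 mm thick sticking out 28 mm at its +y end.
- knurling_mid (a point): Another holder on the rack that must stay: same block, same frame, with a head and two small wheels sticking out 28 mm at its +y end.
- facing: A fifth holder of the same block size, with a square shank sticking out 20 mm; it stands in the other pocket of the foam tray and must stay there. Origin: centre of the block's underside, z up, x and y as for the boring-bar holder.
- rack: Fixed aluminium storage rack, 62 mm deep (x, to its back) by 360 long (y). Origin on the bench under the middle of the row of holders. They stand on its ledge, 12 mm high, 94 mm apart along y (34 mm between blocks, less what a tool sticks out), block tops 72 mm above the bench. The low bar right behind them and the dovetails on its front end 32 mm above the bench.
- station0 (a point): The seat at the -y end of the row: centre of a seated holder's underside, 12 mm above the bench, rack axes. Each seat has a dovetail 20 mm high (play about 1.3 mm) inside the holder's groove, so a holder comes off only straight upward, by more than 20 mm. Which holder stands where changes.
- station1 (a point): Second seat of the rack, as station0.
- station2 (a point): Third seat of the rack, as station0.
- station3 (a point): Fourth seat of the rack, at the +y end of the row, as station0.
- case: Fixed open foam tray, 190 mm (x) by 150 mm (y), flat foam top 40 mm above the bench. Origin under its centre on the bench, z up. It has two holder pockets, one empty (pocket), the other at x = +42 mm, y = -10 mm with the facing holder, whose block and stud stand 38 and 56 mm above the foam.
- pocket (a point): Middle of the empty pocket's floor, 22 mm below the foam's top, axes of the tray. The boring-bar holder fits only with its x and y along these (bar to +y), underside's centre on this point (its own centre 30 mm above); it then stands 38 mm above the foam. The pocket is 64 mm long (2 mm play at each end), its bar channel 20 mm wide.
- pocket_mouth (a point): Middle of the empty pocket at the height of the foam's top. On its two long (y) sides soft foam flanks, bevelled at the mouth, stand 1 mm into the 30 mm block on each side and give way by up to 4 mm: the holder sticks there, it does not drop in by its weight; the last 14 mm take a downward push of about 10 N in all, 3 to 8 N beyond its weight.
- wrench_mid (a point): The spanner: steel, 160 mm long (x), 0.12 kg, lying flat on the foam across the empty pocket. The point is its centre, half-way up its 7 mm thickness (8 mm at the two ends). Its plain shaft is 17 mm wide (y); at +x a fork 38 mm wide, at -x a ring of 32 mm diameter.
- tray: Fixed shallow steel parts tray, empty, outside 100 mm (x) by 210 mm (y) by 26 mm high, walls and floor 3 mm. Origin on the bench under its centre.
- oil: Bystander: white oil bottle, 52 mm diameter, 165 mm high, standing between rack and foam tray. Origin at its foot.
- paste: Bystander: aluminium tin, 68 mm diameter, 55 mm high. Origin at its foot.
- brush: Bystander: brush with wooden handle, 190 mm long (x), 20 mm high, lying on the bench. Origin under its centre.
- tube: Bystander: offcut of steel tube, 42 mm diameter, 60 mm high, standing. Origin at its foot.
- angle: Bystander: offcut of steel angle 30 by 80 mm (x, y), 30 mm high. Origin under its centre.
- caliper: Bystander: dial caliper, 190 mm long (x), lying on the bench, about 15 mm high. Origin under its centre.
- vblock: Bystander: steel V-block, 44 by 50 mm (x, y), 40 mm high, standing between rack and foam tray. Origin under its centre.
- chuckkey: Bystander: steel chuck key lying on the bench behind the rack, 110 mm long (x) with a 100 mm cross bar, 16 mm high. Origin under it.
Things that resemble listed ones, but are neither listed nor needed, are in the scene too. Leave any blue look-alike of the part that bears wrench_mid alone.

How it is judged (in metres and radians):
On the way, in this order (a step that is already met when the one before it is completed fails the run):
1. the spanner lies flat in the steel parts tray, let go (x of wrench_mid in the frame of tray between -0.045 and 0.045 m and y of wrench_mid in the frame of tray between -0.1 and 0.1 m and z of wrench_mid in the frame of tray below 0.015 m and angle between the z axis of wrench_mid and the z axis of tray, either way round below 0.12 rad and contact force between the fingers and wrench below 0.3 N), for 0.2 s.
2. the boring-bar holder is lifted clear above its dovetail, upright and within 10 mm of straight above its seat (z of boring_mid in the frame of rack above 0.066 m and angle between boring_mid's own z axis and vertical below 0.15 rad and (horizontal distance between boring_mid and station0 below 0.01 m or horizontal distance between boring_mid and station1 below 0.01 m or horizontal distance between boring_mid and station2 below 0.01 m or horizontal distance between boring_mid and station3 below 0.01 m)), for 0.05 s.
At the end, for the whole second after the job is handed in: The boring-bar holder rests in its pocket: within 4 mm of its middle, underside within 2.5 mm of the floor, upright (0.06 rad), square with it (0.09 rad). The spanner rests flat (0.12 rad) on the parts tray's floor. The other four holders are within 6 mm of where they stood (horizontal distance between boring_mid and pocket below 0.004 m and z of boring_mid in the frame of pocket below 0.0325 m and angle between boring_mid's own z axis and vertical below 0.06 rad and angle between the y axis of boring_mid and the y axis of pocket, either way round below 0.09 rad and linear speed of each of boring, wrench below 0.01 m/s and x of wrench_mid in the frame of tray between -0.045 and 0.045 m and y of wrench_mid in the frame of tray between -0.1 and 0.1 m and z of wrench_mid in the frame of tray below 0.015 m and angle between the z axis of wrench_mid and the z axis of tray, either way round below 0.12 rad and distance of each of turning_mid, parting_mid, knurling_mid, facing from where it was at the start of the episode below 0.006 m); the robot touches nothing.
It fails at once if another holder is pushed or lifted by more than 8 mm (distance of any of turning_mid, parting_mid, knurling_mid, facing from where it was at the start of the episode above 0.008 m).
It fails at once if the boring-bar holder is tipped by more than 0.4 rad (angle between boring_mid's own z axis and vertical above 0.4 rad).
It fails at once if a bystander is shifted by more than 25 mm or knocked over (distance of any of oil, paste, brush, tube, angle, caliper, vblock, chuckkey from where it was at the start of the episode above 0.025 m or angle between any of oil, tube's own z axis and vertical above 0.4 rad).
It also fails if it takes over 61 s, if anything falls off the work surface, if the arm or the gripper's body presses on something with over 40 N, if the wrist force passes 120 N, or if a joint passes its speed limit or range.

## Working session

There is one attempt and no reset: what is moved stays moved. The work goes in short steps, Python scripts to look and compute and a tool call to move; the robot and the scene stay as the last step left them, time stands still between calls to the robot, and variables do not carry over. Pictures are saved under pics/ and viewed, at most 10 in all, crops included, and the job is handed in when it is done.

Besides the shell and the picture viewer there is one more tool, called after ">>>" as name(argument=value, ...) on one line, values as JSON. servo_tool: Moves the arm, as the interface text tells. Its arguments: {"type":"object","properties":{"motion":{"type":"array"},"jaw":{"type":"number"}},"required":["motion"]}

```bash
mkdir -p pics; python3 - <<'E'
from cell import *
import numpy as np, cv2
for n in("top","scene"):
    c=camera(n); np.savez(n+"0.npz",**c); cv2.imwrite(f"pics/{n}0.png",c["img"])
    print(n,c["K"].round(1).tolist(),c["world_to_cam"].round(3).tolist(),{k:getattr(v,'shape',v) for k,v in c.items() if k not in("img","depth","K","world_to_cam")})
print(get_obs(),hold_point_z)
E
```

```text
top [[489.6, 0.0, 318.3], [0.0, 489.6, 205.2], [0.0, 0.0, 1.0]] [[-0.028, -1.0, -0.008, -0.037], [0.999, -0.028, 0.027, -0.531], [-0.027, -0.008, 1.0, -1.344], [0.0, 0.0, 0.0, 1.0]] {}
scene [[371.0, 0.0, 312.4], [0.0, 371.0, 197.5], [0.0, 0.0, 1.0]] [[-0.869, 0.495, -0.004, 0.51], [-0.373, -0.65, 0.662, 0.153], [0.325, 0.576, 0.75, -1.442], [0.0, 0.0, 0.0, 1.0]] {}
{'time_s': 0.1, 'joints': array([ 6.17068451e+01,  1.96309380e+01,  8.73706553e+01, -3.95068247e-04,
        7.30743931e+01, -8.36411775e+00]), 'qvel': array([-0.01771021, -0.16809409, -0.02918535, -0.00381858,  0.00452807,
       -0.04400253]), 'tau': array([ 9.50747162e-04, -4.32004809e+01, -2.44695371e+01,  7.17805442e-02,
        5.26064623e-02, -2.89795537e-05]), 'tcp_pos': array([0.17875225, 0.49325678, 0.22613482]), 'tool_rot': array([-1.79924767e+02, -1.06794467e-02,  1.60071071e+02]), 'wrist_force': array([-0.38220716, -0.2433816 , -0.27833247]), 'ft_torque': array([ 0.06535163, -0.02613723,  0.01623407]), 'grip_force': 0.0, 'opening': 0.09171564701810157} 0.0188
```

View pics/top0.png

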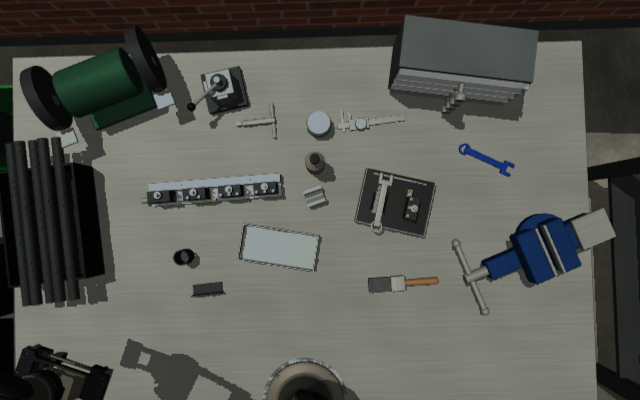

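View pics/scene0.png

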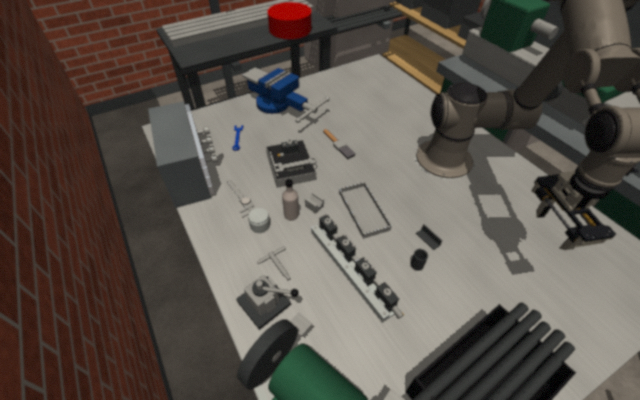

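```bash
cat > h.py <<'E'
import numpy as np, cv2
from cell import *
def load(n): return dict(np.load(n+".npz"))
def ray(c,u,v):
    R=c["world_to_cam"][:3,:3];t=c["world_to_cam"][:3,3];K=c["K"]
    d=np.array([(u-K[0,2])/K[0,0],-(v-K[1,2])/K[1,1],-1.]); return -R.T@t,R.T@d
def onz(c,u,v,z):
    o,d=ray(c,u,v); return o+d*(z-o[2])/d[2]
def proj(c,p):
    q=c["world_to_cam"][:3,:3]@np.asarray(p)+c["world_to_cam"][:3,3];K=c["K"]
    return np.array([K[0,0]*q[0]/-q[2]+K[0,2],K[1,1]*-q[1]/-q[2]+K[1,2]])
def cloud(c):
    v,u=np.mgrid[0:400,0:640];K=c["K"];z=c["depth"]
    P=np.stack([(u-K[0,2])/K[0,0]*z,-(v-K[1,2])/K[1,1]*z,-z],-1)
    R=c["world_to_cam"][:3,:3];t=c["world_to_cam"][:3,3]
    W=(P-t)@R; W[z==0]=np.nan; return W
E
python3 - <<'E'
from h import *
t=load("top0");s=load("scene0")
out=np.zeros((600,800,3),np.uint8)
def put(c,x0,x1,y0,y1,k,ox,oy):
    im=cv2.resize(c["img"][y0:y1,x0:x1],None,fx=k,fy=k,interpolation=cv2.INTER_CUBIC); im=np.clip(im*1.4,0,255).astype(np.uint8)
    out[oy:oy+im.shape[0],ox:ox+im.shape[1]]=im
put(t,137,295,165,215,5,0,0);put(s,305,410,210,325,3,0,250);put(t,350,440,160,245,4,330,255)
cv2.imwrite("pics/crop.png",out)
W=cloud(t)
for u,v in [(260,260),(280,247),(412,195),(425,185),(380,205),(382,210),(270,181),(300,330),(315,155),(195,192)]: print(u,v,W[v,u].round(3))
np.set_printoptions(linewidth=250,suppress=True)
print((W[168:212:2,138:290:4,2]*1000).round())
E
```

```text
260 260 [0.384 0.113 0.006]
280 247 [0.418 0.057 0.009]
412 195 [ 0.55  -0.306  0.034]
425 185 [ 0.576 -0.343  0.029]
380 205 [ 0.525 -0.217  0.048]
382 210 [ 0.511 -0.222  0.048]
270 181 [0.598 0.077 0.037]
300 330 [ 0.187  0.008 -0.004]
315 155 [ 0.648 -0.049  0.167]
195 192 [0.572 0.27  0.079]
[[ 1. -2. -1.  2.  3. -0.  1.  3. -3. -3.  0.  2.  1. -0. -2. -3.  3. -6.  4.  3. -4. -3.  3.  2. -4. -2.  3.  2.  3.  2.  4. -3.  3. -1.  1. -8.  4. -2.]
 [ 2. -0.  1. -2.  4.  1.  0.  3.  0. -3. -1. -1. -4. -2.  1.  4. -1.  3.  2. -7.  1. -2. -1. -1.  0.  1. -3. -2.  3.  0.  2.  3. -0. -6.  2. -0. -1. -0.]
 [ 2.  1. -4.  0. -0.  4.  3.  1. -1.  1. -4.  2.  2. -1.  3.  2.  0. -4. -0. -1.  4.  3. -2.  3. -5. -2. -1.  2. -2. -3. -3. -3. -0.  2. -4.  3. -2. -4.]
 [ 5.  1. -3.  2.  3.  0.  1.  2. -3.  3.  2. -1.  4. -3. -6.  3.  0. -0.  1. -1. -1. -7.  0. -4.  3.  3.  3. -4. -7.  0. -2. -3. 35. 39. 27. 27. -1.  2.]
 [ 1. -2. -0.  2.  4.  1.  3.  3. -1. -8.  2. -2.  4. -4. -2. -2. -2. -1. -3.  1. -1. -2. -1.  2. -5. -2. 31. 27. 34. 33. 26. 34. 32. 26. 24. 31. -4. -1.]
 [-5. -1.  1. -1. -2.  4. -
[... 1908 characters left out ...]
0. -0. -1. -3.  4. -6.  7. -2. -0.  4.  0.  1. -3. -4. -4. -2. -0. -7. -1. -1.]
 [ 0.  4. -2. -1. 11. 12. 11. 11.  5. 11. nan 10. -3.  1. -1.  5. -0.  1. -3. -1.  2. -6.  2. -4. -2.  1. -0.  3. -2. -0.  1. -3. -2.  1.  6. -3. -3.  2.]
 [-1. -2.  3.  3. 13.  6. -2. -0. -1.  3.  5. -4.  2. -2.  3.  3. -0. -0.  2. -1.  2. -5. -1.  6.  2. -2. -3.  2. -0. -2.  6.  2. -3. -3.  1.  3.  0.  2.]
 [ 1. -0.  4. -0. -1. -7. -1. -2.  3.  2. -0.  4. -3.  3.  3.  1.  1. -1. -0. -1.  2.  0. -3. nan  1.  4. -1. -2.  1.  6. -0. -5.  0. -2. -0. -5.  2. -3.]
 [ 4.  4.  4.  5. -2.  1. -3.  4. -5.  2. -2.  2. -0.  0. -1.  1. -2.  4.  2.  1.  1.  5. -4.  5. -2.  3. -4. -1. -4.  1. -1. -2.  1. -1.  1.  0. -3.  3.]]
```

View pics/crop.png

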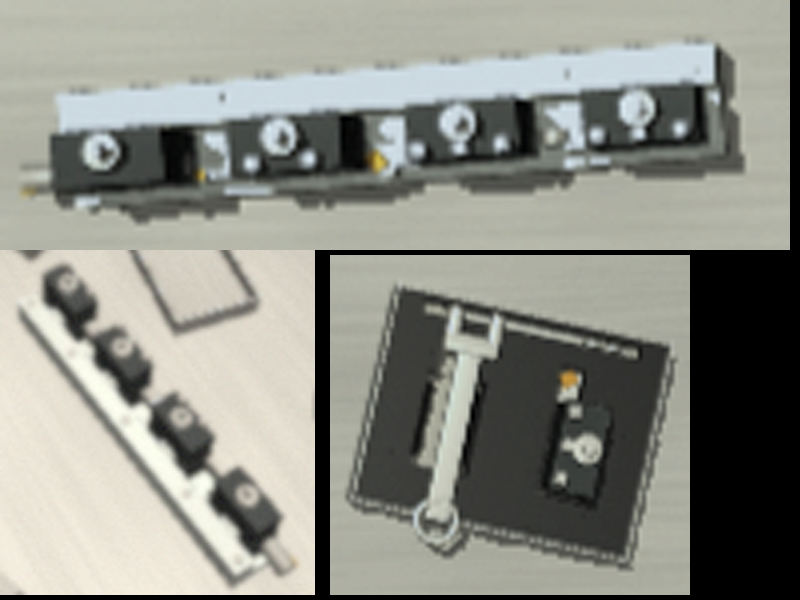

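The leftmost holder in the top view, at pixel (157,195), is the boring-bar holder. It has no screw heads beside the nut, and a round bar sticks out at +y at pixel (143,200). The holders at (193,192), (229,188) and (265,185) all have screw heads, so they stay. The target spanner is the steel one on the foam at (382,203); the blue one at (487,160) is the look-alike. The parts tray is at (280,247).

```bash
python3 - <<'E'
from h import *
np.set_printoptions(suppress=True,precision=4)
t=load("top0");im=t["img"].astype(int);W=cloud(t)
def big(m):
    c,_=cv2.findContours(m.astype(np.uint8),cv2.RETR_EXTERNAL,cv2.CHAIN_APPROX_NONE);return max(c,key=cv2.contourArea)
def rect(name,pts):
    (c,s,a)=cv2.minAreaRect((pts*1000).astype(np.float32));b=cv2.boxPoints((c,s,a));e=max([b[1]-b[0],b[2]-b[1]],key=np.linalg.norm)
    print(name,np.array(c)/1000,s,"long axis deg",np.degrees(np.arctan2(e[1],e[0])))
def roi(m,x0,x1,y0,y1):
    o=np.zeros(m.shape,bool);o[y0:y1,x0:x1]=m[y0:y1,x0:x1];return o
br=im[...,2]-im[...,0]
print("tray/bench sample",im[247,280],im[215,280],im[260,241],im[233,280])
m=roi((br<5),232,328,218,276)
k=big(cv2.morphologyEx(m.astype(np.uint8),cv2.MORPH_OPEN,np.ones((3,3))))[:,0]
rect("tray(z.026)",np.array([onz(t,u,v,.026)[:2] for u,v in k]));print(k.min(0),k.max(0))
# case by height
m=roi((W[...,2]>.02),345,445,155,250);k=big(m)[:,0]
rect("case(z.04)",np.array([onz(t,u,v,.04)[:2] for u,v in k]))
# spanner
m=roi((im.min(2)>110)&(W[...,2]>.036),365,395,170,238);v,u=np.nonzero(m)
k=big(m)[:,0]; P=np.array([onz(t,a,b,.047)[:2] for a,b in k]);rect("spanner",P)
P=np.array([onz(t,a,b,.047)[:2] for a,b in zip(u,v)]);d=P-P.mean(0);ax=np.linalg.svd(d,full_matrices=0)[2][0]
s=d@ax;w=d@np.array([-ax[1],ax[0]]);q=abs(s)<.035
f=np.polyfit(s[q],w[q],1);print("ax",np.degrees(np.arctan2(ax[1],ax[0]))%180,"mean",P.mean(0),"shaft w",w[q].min(),w[q].max(),f,"ext",s.min(),s.max())
# holders tops by height
m=roi((W[...,2]>.06),137,290,165,215);n,l,st,ce=cv2.connectedComponentsWithStats(m.astype(np.uint8))
for i in range(1,n):
    if st[i,4]>80:
        k=big(l==i)[:,0];print(ce[i],st[i]);rect("holder",np.array([onz(t,a,b,.072)[:2] for a,b in k]))
E
```

```text
tray/bench sample [155 155 146] [119 128 127] [112 120 118] [153 156 146]
tray(z.026) [0.4189 0.0572] (216.39431762695312, 100.88607788085938) long axis deg 79.6317
[238 223] [319 270]
case(z.04) [ 0.5251 -0.2565] (191.3073272705078, 166.6183319091797) long axis deg 75.88997
spanner [ 0.5311 -0.2206] (33.913124084472656, 156.27334594726562) long axis deg -11.633494
ax 166.97168244543906 mean [ 0.5363 -0.2204] shaft w -0.007235039715969069 0.007506319882264563 [-0.0083  0.    ] ext -0.07276804619448772 0.08327360469931377
[264.6779 187.8539] [253 182  24  13 267]
holder [0.5778 0.0873] (30.33112144470215, 60.81859588623047) long axis deg -87.231575
[229.3088 190.7794] [218 185  24  13 272]
holder [0.5729 0.1805] (30.448585510253906, 61.68026351928711) long axis deg -86.86641
[193.9889 193.6273] [182 188  25  13 271]
holder [0.568  0.2738] (30.35919761657715, 62.8228645324707) long axis deg -87.23124
[158.6642 196.4562] [147 190  25  14 274]
holder [0.5631 0.3672] (30.477611541748047, 63.59809494018555) long axis deg -86.8665
```

The tray, foam tray and holder sizes and spacing match the description: 210x100, 190x150, and 93.5 mm apart. The boring-bar holder is at (0.563, 0.367) with rack yaw about 3°. The spanner shaft is at about (0.532, -0.2195), axis at -13.3°. I'm moving above the spanner.

>>> servo_tool(motion=[[[11.77, -23.76, 0], [0, 0, 1.33]], [[11.77, -23.76, 0], [0, 0, 1.33]], [[11.77, -23.76, 0], [0, 0, 1.33]], [[11.77, -23.76, 0], [0, 0, 1.33]], [[11.77, -23.76, 0], [0, 0, 1.33]], [[11.77, -23.76, 0], [0, 0, 1.33]], [[11.77, -23.76, 0], [0, 0, 1.33]], [[11.77, -23.76, 0], [0, 0, 1.33]], [[11.77, -23.76, 0], [0, 0, 1.33]], [[11.77, -23.76, 0], [0, 0, 1.33]], [[11.77, -23.76, 0], [0, 0, 1.33]], [[11.77, -23.76, 0], [0, 0, 1.33]], [[11.77, -23.76, 0], [0, 0, 1.33]], [[11.77, -23.76, 0], [0, 0, 1.33]], [[11.77, -23.76, -2], [0, 0, 1.33]], [[11.77, -23.76, -4], [0, 0, 1.33]], [[11.77, -23.76, -4.2], [0, 0, 1.33]], [[11.77, -23.76, -4.2], [0, 0, 1.33]]], jaw=0.6)

```text
time_s: 2.35
tcp_pos: [0.5327, -0.219, 0.1022]
tool_rot: [-180.0, 0.1, 166.8]
wrist_force: [-0.3, 0.4, 0.1]
opening: 0.0554
grip_force: 0.0
```

>>> servo_tool(motion=[[[0, 0, -0.8], [0, 0, 0]], [[0, 0, -1.5], [0, 0, 0]], [[0, 0, -1.8], [0, 0, 0]], [[0, 0, -2.0], [0, 0, 0]], [[0, 0, -2.0], [0, 0, 0]]])

```text
time_s: 2.98
tcp_pos: [0.5325, -0.2194, 0.0415]
tool_rot: [-180.0, 0.1, 166.7]
wrist_force: [-0.2, -0.2, -0.1]
opening: 0.0552
grip_force: 0.0
```

>>> servo_tool(motion=[[[0, 0, 0], [0, 0, 0]], [[0, 0, 0], [0, 0, 0]], [[0, 0, 0], [0, 0, 0]], [[0, 0, 0], [0, 0, 0]], [[0, 0, 0], [0, 0, 0]], [[0, 0, 0], [0, 0, 0]], [[0, 0, 0], [0, 0, 0]], [[0, 0, 0], [0, 0, 0]]], jaw=0)

```text
time_s: 3.98
tcp_pos: [0.532, -0.2192, 0.0408]
tool_rot: [180.0, 0.0, 166.7]
wrist_force: [-0.2, -0.2, 1.0]
opening: 0.0163
grip_force: 30.0
```

>>> servo_tool(motion=[[[0, 0, 1.0], [0, 0, 0]], [[0, 0, 2.5], [0, 0, 0]], [[-1, 1, 2.8], [0, 0, -1]], [[-2.5, 2, 2.8], [0, 0, -3]], [[-3.77, 3.5, 2.8], [0, 0, -5]], [[-3.77, 5, 2.8], [0, 0, -7]], [[-3.77, 6.5, 2.8], [0, 0, -9]], [[-3.77, 8, 2.8], [0, 0, -11]], [[-3.77, 9.2, 2.8], [0, 0, -13]], [[-3.77, 9.2, 2.8], [0, 0, -15]], [[-3.77, 9.2, 2.8], [0, 0, -17]], [[-3.77, 9.2, 2.5], [0, 0, -17.24]], [[-3.77, 9.2, 1.5], [0, 0, -17.24]], [[-3.77, 9.2, 0.8], [0, 0, -17.24]], [[-3.77, 9.2, 0.5], [0, 0, -17.24]], [[-3.77, 9.2, 0.5], [0, 0, -17.24]]])

```text
time_s: 5.98
tcp_pos: [0.4186, 0.0567, 0.0553]
tool_rot: [-179.9, 0.0, 80.6]
wrist_force: [0.4, -0.2, 0.0]
opening: 0.0165
grip_force: 30.0
```

```bash
python3 - <<'E'
from h import *
out=np.zeros((600,800,3),np.uint8)
def put(c,x0,x1,y0,y1,k,ox,oy):
    im=cv2.resize(c["img"][y0:y1,x0:x1],None,fx=k,fy=k,interpolation=cv2.INTER_CUBIC); im=np.clip(im*1.4,0,255).astype(np.uint8)
    out[oy:oy+im.shape[0],ox:ox+im.shape[1]]=im
t=camera("top");s=camera("scene");np.savez("top1.npz",**t);np.savez("scene1.npz",**s)
put(t,230,450,155,275,3,0,0);put(s,330,400,170,240,3,0,370);put(s,260,325,130,190,4,300,370)
cv2.imwrite("pics/c1.png",out)
E
```

```text
Traceback (most recent call last):
ValueError: could not broadcast input array from shape (240,260,3) into shape (230,260,3)
```

```bash
cat >> h.py <<'E'
def mosaic(name,items):
    out=np.zeros((600,800,3),np.uint8)
    for c,x0,x1,y0,y1,k,ox,oy in items:
        im=cv2.resize(c["img"][y0:y1,x0:x1],None,fx=k,fy=k,interpolation=cv2.INTER_CUBIC); im=np.clip(im*1.4,0,255).astype(np.uint8)
        out[oy:oy+im.shape[0],ox:ox+im.shape[1]]=im[:600-oy,:800-ox]
    cv2.imwrite("pics/"+name,out)
E
python3 - <<'E'
from h import *
t=load("top1");s=load("scene1")
mosaic("c1.png",[(t,230,330,210,280,3,0,0),(s,330,400,170,240,3,0,230),(t,345,445,155,250,4,330,0),(s,260,325,130,185,4,330,380)])
E
```

```text
(no output)
```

View pics/c1.png

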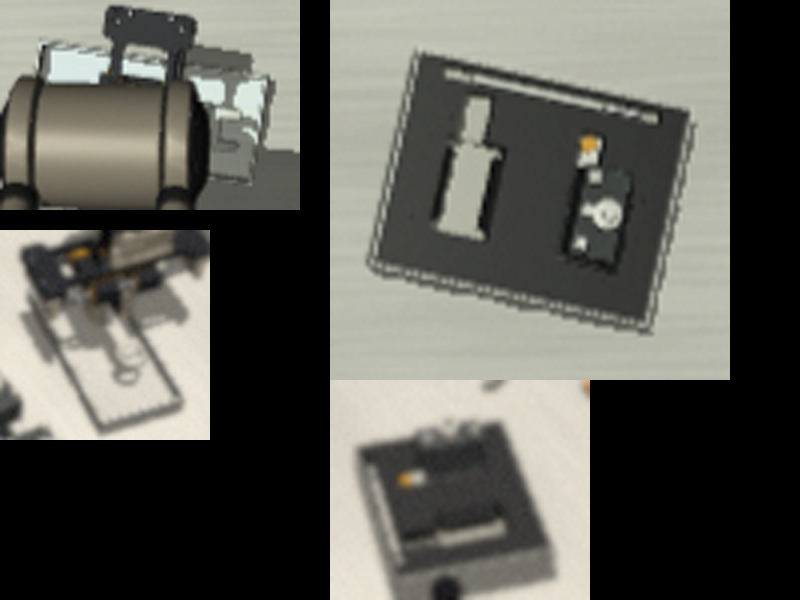

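The spanner is over the parts tray, with the ring and fork inside the walls. The empty pocket is clear at top-view pixel (462,203). I'm lowering the spanner and releasing it.

>>> servo_tool(motion=[[[0, 0, -0.7], [0, 0, 0]], [[0, 0, -1.2], [0, 0, 0]], [[0, 0, -1.5], [0, 0, 0]], [[0, 0, -1.62], [0, 0, 0]], [[0, 0, -1.66], [0, 0, 0]], [[0, 0, -1.66], [0, 0, 0]]])

```text
time_s: 6.82
tcp_pos: [0.4192, 0.0568, 0.0063]
tool_rot: [180.0, -0.0, 80.5]
wrist_force: [0.5, -0.8, -0.2]
opening: 0.0166
grip_force: 30.0
```

```bash
python3 - <<'E'
from h import *
np.set_printoptions(suppress=True,precision=4)
t=load("top1");im=t["img"].astype(int);W=cloud(t)
def world(k,z): return np.array([onz(t,u,v,z)[:2] for u,v in k])
def rect(name,pts):
    (c,s,a)=cv2.minAreaRect((pts*1000).astype(np.float32));b=cv2.boxPoints((c,s,a));e=max([b[1]-b[0],b[2]-b[1]],key=np.linalg.norm)
    print(name,np.array(c)/1000,s,"long",np.degrees(np.arctan2(e[1],e[0])))
x0,x1,y0,y1=345,445,155,250
sub=im[y0:y1,x0:x1]
print("floor",im[203,461],"foam",im[220,445] if 0 else im[175,400],im[225,400],"channel",im[187,464])
# case outline: dark region (foam top), fill
g=sub.max(2); Z=W[y0:y1,x0:x1,2]
dark=((g<75)).astype(np.uint8)
c,_=cv2.findContours(dark,cv2.RETR_EXTERNAL,cv2.CHAIN_APPROX_NONE);k=max(c,key=cv2.contourArea)[:,0]+[x0,y0]
rect("foam top",world(k,.04))
# pocket floor by brightness
u,v=np.meshgrid(np.arange(x0,x1),np.arange(y0,y1))
m=(g>100)&(u>366)&(u<385)&(v>175)&(v<217)
m=m.astype(np.uint8);c,_=cv2.findContours(m,cv2.RETR_EXTERNAL,cv2.CHAIN_APPROX_NONE);k=max(c,key=cv2.contourArea)[:,0]+[x0,y0]
print(k.min(0),k.max(0));rect("pocket+channel floor",world(k,.018))
for r in range(176,220): print(r,' '.join('%3d'%x for x in im[r,362:392].max(1)))
print((W[176:218:2,364:392:1,2]*1000).round().astype(int))
E
```

```text
floor [124 134 132] foam [63 68 66] [41 44 42] channel [117 126 125]
foam top [ 0.5308 -0.2563] (189.1427764892578, 151.45497131347656) long 75.87263
[372 180] [384 214]
pocket+channel floor [ 0.5488 -0.2184] (28.07303810119629, 93.1169204711914) long -8.510516
176 135 127  76 103  48  48  48  47  47  47  48  47  47  47  46  47  46  46  47  56  43  51  68  92 108 120 126 131 131 130
177 130 116  79 106  49  48  48  47  47  47  47  46  48  47  47  47  45  41  40  38  42  42  45  44  41  46  57  73  96 114
178 126  96  92  71  48  48  48  48  47  47  47  47  47  47  46  46  45  41  41  36  37  33  38  37  42  44  44  45  46  42
179 124  89 120  64  49  49  48  48  48  47  48  47  47  47  47  46  50  66  89  88  80  75  67  29  37  44  43  44  44  44
180 125  74 120  49  48  49  48  48  49  48  47  46  47  47  46  47  53  74 128 127 127 127 117  40  39  44  44  44  44  45
181 116  71 120  49  49  49  47  48  48  48  47  47  47  47  46  47  61  96 128 127 127 128 117  38  45  44  45  44  44  45
182  99  80 106  49  49  48  49  48  48  48  48  48  47  48  47  48  73 128 127 127 127 127 11
[... 16768 characters left out ...]
   40
                    39]
 [                  45                   43                   38
                    41                   41                   39
                    38                   40                   39
                    41                   39                   39
                    40                   43                   37
                    40                   43                   39
                    40                   42                   42
                    41                   40                   38
                    37                   44                   45
                    40]]<stdin>:22: RuntimeWarning: invalid value encountered in cast
```

>>> servo_tool(motion=[[[0, 0, -0.06], [0, 0, 0]], [[0, 0, -0.06], [0, 0, 0]]])

```text
time_s: 7.08
tcp_pos: [0.4189, 0.0568, 0.0042]
tool_rot: [180.0, 0.0, 80.5]
wrist_force: [0.5, 0.5, -2.0]
opening: 0.0165
grip_force: 30.0
```

>>> servo_tool(motion=[[[0, 0, 0], [0, 0, 0]], [[0, 0, 0], [0, 0, 0]], [[0, 0, 0], [0, 0, 0]], [[0, 0, 0], [0, 0, 0]], [[0, 0, 0.5], [0, 0, 0]], [[0, 0, 1.5], [0, 0, 0]], [[0, 0, 3], [0, 0, 0]], [[0, 0, 5], [0, 0, 0]], [[0, 0, 5], [0, 0, 0]]], jaw=0.4)

```text
time_s: 8.2
tcp_pos: [0.4215, 0.0567, 0.1581]
tool_rot: [179.5, -0.1, 80.5]
wrist_force: [0.7, -0.4, -0.8]
opening: 0.0369
grip_force: 0.0
```

```bash
python3 - <<'E'
from h import *
t=load("top1")
for z in(.04,.018): 
    for u,v in((379.0,202.25),(378.5,202.1)): print(z,u,onz(t,u,v,z).round(4))
E
```

```text
0.04 379.0 [ 0.5324 -0.2157  0.04  ]
0.04 378.5 [ 0.5329 -0.2143  0.04  ]
0.018 379.0 [ 0.5331 -0.2182  0.018 ]
0.018 378.5 [ 0.5335 -0.2169  0.018 ]
```

The spanner is released. I'm moving over the boring-bar holder; after allowing for the side-face bias its centre is about (0.563, 0.369).

>>> servo_tool(motion=[[[1, 2, 0], [0, 0, 1]], [[2, 4, 0], [0, 0, 2]], [[3, 6, 0], [0, 0, 2.5]], [[4, 8, 0], [0, 0, 2.5]], [[4.8, 10, 0], [0, 0, 2.5]], [[4.8, 10.4, 0], [0, 0, 2.5]], [[4.8, 10.4, -1], [0, 0, 2.5]], [[4.8, 10.4, -1], [0, 0, 2.5]], [[4.8, 10.4, -1], [0, 0, 2.5]]], jaw=0.65)

```text
time_s: 9.32
tcp_pos: [0.563, 0.3684, 0.1243]
tool_rot: [-180.0, 0.0, 93.0]
wrist_force: [-0.2, 0.9, 0.1]
opening: 0.0598
grip_force: 0.0
```

```bash
python3 - <<'E'
from h import *
t=camera("top");s=camera("scene");np.savez("top2.npz",**t);np.savez("scene2.npz",**s)
mosaic("c2.png",[(t,230,330,210,280,4,0,0),(s,370,420,265,325,5,0,290),(s,330,400,170,240,4,410,0),(t,345,445,155,250,3,410,290)])
E
```

```text
(no output)
```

View pics/c2.png

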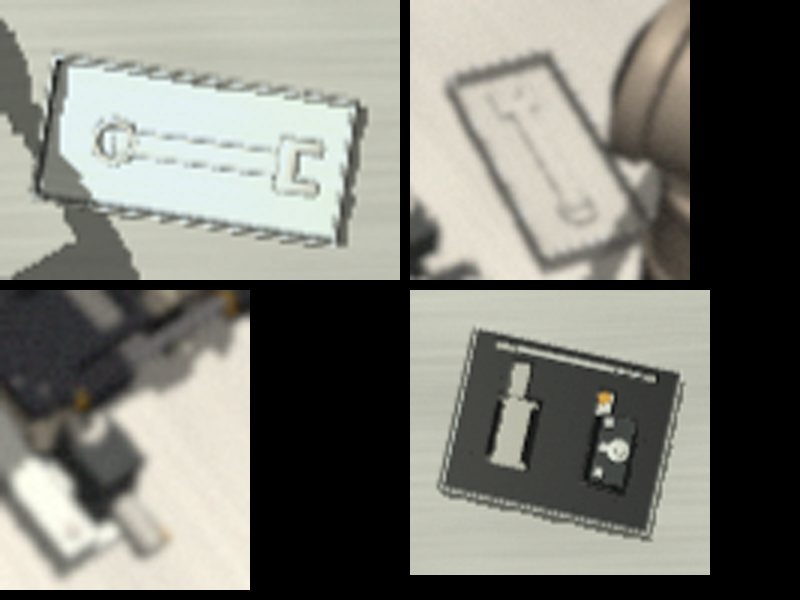

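The spanner lies flat in the middle of the tray, ring at about (258,245) and fork at about (305,252). The gripper is above the holder. Now I'll go down and grip.

>>> servo_tool(motion=[[[0, 0.03, -1], [0, 0, 0]], [[0, 0.03, -1.8], [0, 0, 0]], [[0, 0.03, -2.4], [0, 0, 0]], [[0, 0.03, -2.8], [0, 0, 0]], [[0, 0.03, -2.8], [0, 0, 0]], [[0, 0.03, -2.8], [0, 0, 0]]])

```text
time_s: 10.18
tcp_pos: [0.5635, 0.37, 0.0411]
tool_rot: [179.9, -0.0, 93.0]
wrist_force: [0.6, -0.7, -0.1]
opening: 0.0596
grip_force: 0.0
```

>>> servo_tool(motion=[[[0, 0, 0], [0, 0, 0]], [[0, 0, 0], [0, 0, 0]], [[0, 0, 0], [0, 0, 0]], [[0, 0, 0], [0, 0, 0]], [[0, 0, 0], [0, 0, 0]], [[0, 0, 0], [0, 0, 0]], [[0, 0, 0], [0, 0, 0]], [[0, 0, 0], [0, 0, 0]]], jaw=0)

```text
time_s: 11.18
tcp_pos: [0.5646, 0.37, 0.0412]
tool_rot: [179.8, -0.1, 93.0]
wrist_force: [4.8, -0.1, 3.4]
opening: 0.0299
grip_force: 30.0
```

>>> servo_tool(motion=[[[0.04, 0, 0], [0, 0, 0]], [[0.04, 0, 0.15], [0, 0, 0]], [[0.04, 0, 0.35], [0, 0, 0]], [[0.04, 0, 0.6], [0, 0, 0]], [[0.04, 0, 0.9], [0, 0, 0]], [[0.04, 0, 1.2], [0, 0, 0]], [[0.04, 0, 1.2], [0, 0, 0]]])

```text
time_s: 12.05
tcp_pos: [0.5637, 0.3696, 0.0762]
tool_rot: [-180.0, 0.0, 93.0]
wrist_force: [-0.4, 0.8, -7.3]
opening: 0.03
grip_force: 30.0
```

>>> servo_tool(motion=[[[0, 0, 1], [0, 0, 0]], [[0, 0, 2], [0, 0, 0]], [[-1, 0, 2], [0, 0, 0]], [[-2.5, 0, 2], [0, 0, 0]], [[-4, -1, 2], [0, 0, -1.5]], [[-4.5, -2.5, 2], [0, 0, -3]], [[-4.5, -4, 2], [0, 0, -5]], [[-4.5, -5.5, 2], [0, 0, -7]], [[-4.5, -7, 2], [0, 0, -9]], [[-4.5, -8.5, 2], [0, 0, -11]], [[-4.5, -10, 2], [0, 0, -13]], [[-4.5, -11.5, 2], [0, 0, -15]], [[-4.5, -13, 2], [0, 0, -17]], [[-4.5, -14.5, 2], [0, 0, -19]], [[-4.5, -16, 2], [0, 0, -20.5]], [[-4, -17.5, 2], [0, 0, -21.43]], [[-3, -19, 2], [0, 0, -21.43]], [[-2, -19.5, 2], [0, 0, -21.43]], [[-1.02, -19.5, 2], [0, 0, -21.43]], [[-1.02, -19.5, 1.8], [0, 0, -21.43]]])

```text
time_s: 14.55
tcp_pos: [0.5349, -0.2154, 0.1299]
tool_rot: [180.0, -0.1, -14.1]
wrist_force: [-0.8, 0.5, -6.8]
opening: 0.03
grip_force: 30.0
```

>>> servo_tool(motion=[[[0, 0, -0.4], [0, 0, 0]], [[0, 0, -0.7], [0, 0, 0]], [[0, 0, -0.8], [0, 0, 0]], [[0, 0, -0.8], [0, 0, 0]]])

```text
time_s: 15.05
tcp_pos: [0.5333, -0.2153, 0.106]
tool_rot: [180.0, 0.0, -14.1]
wrist_force: [-0.9, -0.3, -7.0]
opening: 0.0301
grip_force: 30.0
```

```bash
python3 - <<'E'
from h import *
t=camera("top");s=camera("scene");np.savez("top3.npz",**t);np.savez("scene3.npz",**s)
mosaic("c3.png",[(t,345,445,155,250,4,0,0),(s,255,330,120,190,5,410,0)])
E
```

View pics/c3.png

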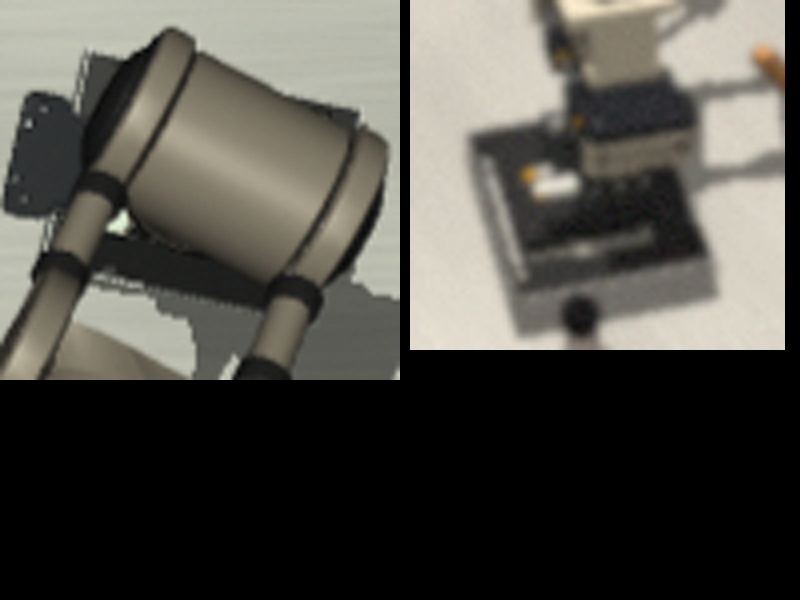

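The scene view shows the bar with its orange tip at about (279,155), pointing towards the channel side. The top view is blocked by the wrist, so I'll check the bar tip against prediction in the scene view.

```bash
python3 - <<'E'
from h import *
np.set_printoptions(suppress=True,precision=4)
s0=load("scene0");s1=load("scene1");s3=load("scene3");t0=load("top0");t1=load("top1")
def orange(c,x0,x1,y0,y1):
    im=c["img"][y0:y1,x0:x1].astype(float);w=np.clip(im[...,2]-im[...,0]-35,0,None);v,u=np.mgrid[y0:y1,x0:x1]
    return np.array([(u*w).sum(),(v*w).sum()])/w.sum(),w.sum()
print("tip scene3",orange(s3,268,286,145,162),"pred",proj(s3,(.5927,-.225,.093)))
a=np.radians(93.);Y=np.array([np.cos(a),np.sin(a),0]);X=np.array([Y[1],-Y[0],0])
for y in(.367,.369,.371):
    p=np.array([.565,y,.028])+.060*Y-.005*X
    print("rack y",y,"pred scene0",proj(s0,p),"pred top0",proj(t0,p))
print("scene0",orange(s0,385,412,300,325),"top0",orange(t0,136,148,196,210))
# pocket mouth check in scene1: predicted corner pixels of pocket floor & facing top
C=np.array([.533,-.2155]);b=np.radians(-104.13);x=np.array([np.cos(b),np.sin(b)]);y=np.array([-x[1],x[0]])
im=s1["img"].copy()
im=cv2.resize(im[130:185,260:325],None,fx=8,fy=8,interpolation=cv2.INTER_CUBIC)
def poly(pts,z,col):
    q=np.array([(proj(s1,[*(C+p[0]*x+p[1]*y),z])-[260,130]+.5)*8 for p in pts]).astype(int);cv2.polylines(im,[q],True,col,1)
poly([(-.015,-.032),(.015,-.032),(.015,.032),(-.015,.032)],.04,(0,0,255))
poly([(-.015,-.032),(.015,-.032),(.015,.032),(-.015,.032)],.018,(0,255,0))
cc=np.array([.5308,-.2563])
C=cc; poly([(-.095,-.075),(.095,-.075),(.095,.075),(-.095,.075)],.04,(255,0,0)); 
im2=cv2.resize(t1["img"][170:225,360:430],None,fx=8,fy=8,interpolation=cv2.INTER_CUBIC)
def poly2(C,pts,z,col):
    q=np.array([(proj(t1,[*(C+p[0]*x+p[1]*y),z])-[360,170]+.5)*8 for p in pts]).astype(int);cv2.polylines(im2,[q],True,col,1)
P=np.array([.533,-.2155]);R=[(-.015,-.032),(.015,-.032),(.015,.032),(-.015,.032)]
poly2(P,R,.04,(0,0,255));poly2(P,R,.018,(0,255,0))
F=cc+.042*x-.01*y;poly2(F,[(a*1,b*30/32) for a,b in R],.078,(255,0,255))
o=np.zeros((600,800,3),np.uint8);o[:440,:400]=np.clip(im*1.4,0,255)[:440,:400];o[:440,400:800]=np.clip(im2*1.4,0,255)[:440,:400]
cv2.imwrite("pics/c4.png",o)
E
```

```text
tip scene3 (array([278.1854, 154.404 ]), np.float64(151.0)) pred [279.3867 157.917 ]
rack y 0.367 pred scene0 [401.1068 314.602 ] pred top0 [142.4851 200.1063]
rack y 0.369 pred scene0 [401.5799 315.224 ] pred top0 [141.7538 200.127 ]
rack y 0.371 pred scene0 [402.0542 315.8473] pred top0 [141.0226 200.1478]
scene0 (array([nan, nan]), np.float64(0.0)) top0 (array([142., 203.]), np.float64(4.0))<stdin>:6: RuntimeWarning: invalid value encountered in divide
```

View pics/c4.png

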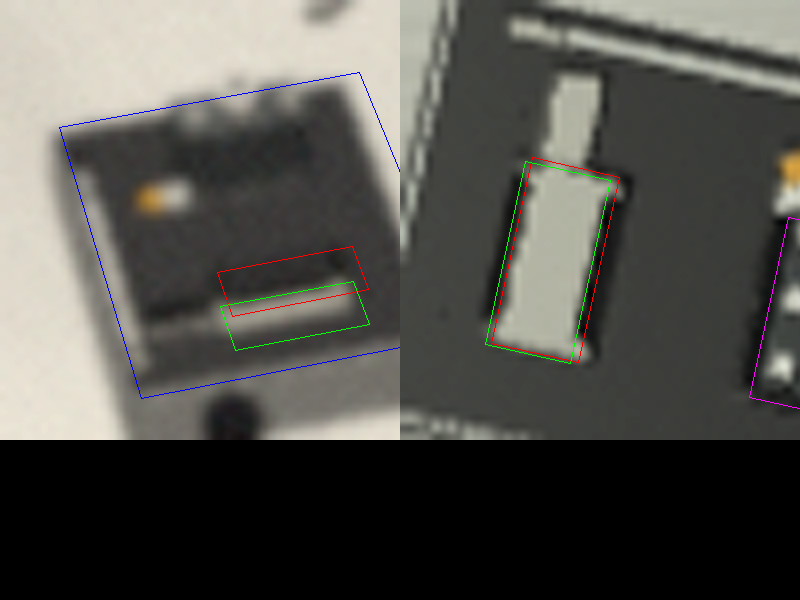

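The outline projected at the measured pocket pose sits on the pocket in the top view, and the scene view agrees to a few mm. In the scene view the boring bar and the facing tip overlap, so that check gives nothing more. I'll lower slowly and watch the force.

>>> servo_tool(motion=[[[0, 0, -0.5], [0, 0, 0]], [[0, 0, -0.9], [0, 0, 0]], [[0, 0, -1.1], [0, 0, 0]], [[0, 0, -1.2], [0, 0, 0]], [[0, 0, -1.3], [0, 0, 0]], [[0, 0, -1.38], [0, 0, 0]], [[0, 0, -1.38], [0, 0, 0]]])

```text
time_s: 16.02
tcp_pos: [0.5359, -0.2161, 0.0672]
tool_rot: [179.9, -0.4, -14.1]
wrist_force: [3.1, 2.0, 5.2]
opening: 0.0297
grip_force: 30.0
```

There is contact of about 12 N, and it pushes the holder 2.7 mm towards +y of the pocket. So the holder's -y edge sits on the pocket end. I'll lift, shift 3 mm and retry.

>>> servo_tool(motion=[[[0, 0, 0.3], [0, 0, 0]], [[0.1, -0.01, 0.3], [0, 0, 0]], [[0.1, -0.01, 0.3], [0, 0, 0]], [[0.1, -0.01, 0.15], [0, 0, 0]], [[0.1, -0.01, 0.05], [0, 0, 0]], [[0.1, -0.01, 0.0], [0, 0, 0]], [[0.1, -0.01, 0.0], [0, 0, 0]]])

```text
time_s: 16.9
tcp_pos: [0.5376, -0.2159, 0.0659]
tool_rot: [180.0, -0.2, -14.1]
wrist_force: [2.1, 1.4, 4.4]
opening: 0.03
grip_force: 30.0
```

>>> servo_tool(motion=[[[0.03, 0.01, 0], [0, 0, 0]], [[0.03, 0.01, -0.05], [0, 0, 0]], [[0.03, 0.01, -0.1], [0, 0, 0]], [[0.03, 0.01, -0.1], [0, 0, 0]], [[0.03, 0.01, -0.1], [0, 0, 0]], [[0.03, 0.01, -0.1], [0, 0, 0]]])

```text
time_s: 17.65
tcp_pos: [0.5399, -0.2163, 0.0637]
tool_rot: [179.9, -0.4, -14.1]
wrist_force: [4.7, 0.3, 9.0]
opening: 0.0297
grip_force: 30.0
```

```bash
python3 - <<'E'
from h import *
o=get_obs();print(o["wrist_force"],o["ft_torque"],o["tcp_pos"],o["tool_rot"])
E
```

```text
[4.74845508 0.25496667 9.00868472] [ 0.21161423 -0.22175972 -0.0355517 ] [ 0.53988125 -0.21634006  0.06373465] [179.91825853  -0.37562489 -14.12836615]
```

>>> servo_tool(motion=[[[0, 0, 0.3], [0, 0, 0]], [[0, 0, 0.6], [0, 0, 0]], [[0, 0, 0.6], [0, 0, 0]], [[0, 0, 0.6], [0, 0, 0]]])

```text
time_s: 18.15
tcp_pos: [0.537, -0.2152, 0.0793]
tool_rot: [-180.0, 0.1, -14.1]
wrist_force: [0.5, 0.2, -7.3]
opening: 0.0299
grip_force: 30.0
```

```bash
python3 - <<'E'
from h import *
o=get_obs();print(o["wrist_force"],o["ft_torque"],o["tcp_pos"],o["tool_rot"])
s=camera("scene");t=camera("top");np.savez("scene4.npz",**s);np.savez("top4.npz",**t)
# predicted holder outline in scene for TCP pose, depth view
p=o["tcp_pos"];b=np.radians(-104.13);x=np.array([np.cos(b),np.sin(b),0]);y=np.array([-x[1],x[0],0]);z=np.array([0,0,1.])
k=8;x0,y0=260,128
im=cv2.resize(s["img"][y0:y0+60,x0:x0+65],None,fx=k,fy=k,interpolation=cv2.INTER_CUBIC);im=np.clip(im*1.6,0,255).astype(np.uint8)
raw=im.copy()
M=p+[0,0,.001]
def L(a,b_,col):
    q=[((proj(s,M+v[0]*x+v[1]*y+v[2]*z)-[x0,y0]+.5)*k).astype(int) for v in(a,b_)];cv2.line(im,tuple(map(int,q[0])),tuple(map(int,q[1])),col,1)
L((-.015,.03,-.03),(-.015,.03,.03),(0,0,255));L((-.015,-.03,-.03),(-.015,.03,-.03),(0,0,255));L((-.015,-.03,.03),(-.015,.03,.03),(0,0,255));L((.015,.03,-.03),(-.015,.03,-.03),(0,0,255))
L((-.005,.03,-.006),(-.005,.06,-.006),(0,255,0));L((-.005,.03,-.022),(-.005,.06,-.022),(0,255,0))
o=np.zeros((600,800,3),np.uint8);o[:480,:400]=raw[:,:400];o[:480,400:]=im[:,:400];cv2.imwrite("pics/c5.png",o)
E
```

```text
[ 0.48145104  0.21614131 -7.28104037] [-0.0365673   0.17335769 -0.00091661] [ 0.53699342 -0.21515012  0.07925971] [-1.79991267e+02  6.49135253e-02 -1.41292662e+01]
```

View pics/c5.png

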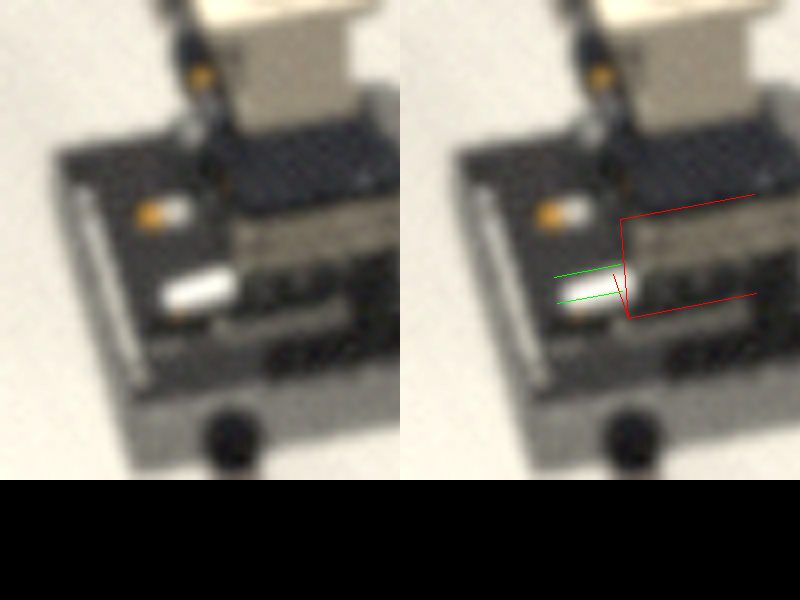

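The scene crop shows the bar at (163–235, 282–293), against (156–222, 278–290) predicted from the TCP. So the holder sits about 4 mm towards -y in the fingers. The contact torque also points to the -x flank. I'll shift about 1 mm each way, towards +x and +y of the pocket, and retry.

>>> servo_tool(motion=[[[0.05, -0.04, 0], [0, 0, 0]], [[0.05, -0.04, -0.2], [0, 0, 0]], [[0.05, -0.04, -0.4], [0, 0, 0]], [[0.05, -0.04, -0.5], [0, 0, 0]], [[0.05, -0.04, -0.5], [0, 0, 0]], [[0.05, -0.04, -0.5], [0, 0, 0]]])

```text
time_s: 19.0
tcp_pos: [0.539, -0.2165, 0.0648]
tool_rot: [180.0, -0.0, -14.1]
wrist_force: [-0.0, 0.5, -6.6]
opening: 0.0301
grip_force: 30.0
```

```bash
python3 -c "
from h import *
o=get_obs();print(o['wrist_force'],o['ft_torque'],o['tcp_pos'],o['tool_rot'])"
```

```text
[-0.04300737  0.49079883 -6.61208595] [0.04104144 0.17389378 0.03398238] [ 0.53895341 -0.21649625  0.06475933] [ 1.79993765e+02 -3.70936061e-03 -1.41276766e+01]
```

There is no contact force at a height that resisted before, so it is entering. I'll continue down.

>>> servo_tool(motion=[[[0, 0, -0.1], [0, 0, 0]], [[0, 0, -0.2], [0, 0, 0]], [[0, 0, -0.25], [0, 0, 0]], [[0, 0, -0.25], [0, 0, 0]], [[0, 0, -0.25], [0, 0, 0]]])

```text
time_s: 19.62
tcp_pos: [0.5423, -0.2174, 0.0606]
tool_rot: [179.9, -0.5, -14.1]
wrist_force: [4.9, 2.1, 8.7]
opening: 0.0301
grip_force: 30.0
```

```bash
python3 -c "
from h import *
o=get_obs();print(o['wrist_force'],o['ft_torque'],o['tcp_pos'],o['tool_rot'])"
```

```text
[4.86898517 2.13853188 8.70762703] [ 0.70305889 -0.2821169   0.08003373] [ 0.54234971 -0.21735505  0.06057488] [179.93604885  -0.52013744 -14.12727539]
```

The torque puts the contact at the (-x,-y) bottom corner. I'll check numerically that the holder has not rotated in the grip.

```bash
cat >> h.py <<'E'
def bar(s,p):
    b=np.radians(-104.13);x=np.array([np.cos(b),np.sin(b),0]);y=np.array([-x[1],x[0],0]);z=np.array([0,0,1.])
    M=np.asarray(p)+[0,0,.001]
    a=proj(s,M-.005*x+.03*y-.014*z);e=proj(s,M-.005*x+.06*y-.014*z);c=(a+e)/2
    im=s["img"].astype(float).min(2);u0,v0=c.round().astype(int)
    sub=np.zeros_like(im);sub[v0-6:v0+8,u0-8:u0+9]=im[v0-6:v0+8,u0-8:u0+9]
    m=(sub>115).astype(np.uint8);n,l,st,ce=cv2.connectedComponentsWithStats(m);i=1+np.argmax(st[1:,4])
    v,u=np.nonzero(l==i);w=im[v,u]-60;g=np.array([(u*w).sum(),(v*w).sum()])/w.sum()
    d=np.c_[u,v]-g;ev=np.linalg.eigh((d*w[:,None]).T@d)[1][:,1]
    dz=proj(s,M+.01*z)-proj(s,M);dy=proj(s,M+.01*y)-proj(s,M);dx=proj(s,M+.01*x)-proj(s,M)
    print("bar c",g.round(2),"pred",c.round(2),"diff",(g-c).round(2),"area",len(u),"slope",(ev[1]/ev[0]).round(3),"pred",((e-a)[1]/(e-a)[0]).round(3),"px/10mm x,y,z",dx.round(2),dy.round(2),dz.round(2))
E
python3 - <<'E'
from h import *
s=camera("scene");np.savez("scene5.npz",**s);o=get_obs()
bar(load("scene4"),(.537,-.2152,.0793));bar(s,o["tcp_pos"]);print(o["tcp_pos"])
im=lambda n:cv2.resize(n["img"][128:188,260:310],None,fx=8,fy=8,interpolation=cv2.INTER_CUBIC)
cv2.imwrite("pics/c6.png",np.clip(np.hstack([im(load("scene4")),im(s)])*1.6,0,255).astype(np.uint8))
E
```

```text
bar c [284.49 163.66] pred [283.07 163.02] diff [1.42 0.64] area 22 slope -0.295 pred -0.191 px/10mm x,y,z [-0.66 -1.81] [-2.71  0.51] [-0.11 -2.09]
bar c [284.21 167.97] pred [281.81 166.96] diff [2.4  1.01] area 16 slope -0.254 pred -0.193 px/10mm x,y,z [-0.65 -1.81] [-2.69  0.51] [-0.12 -2.04]
[ 0.54234366 -0.21733643  0.06054947]
```

View pics/c6.png

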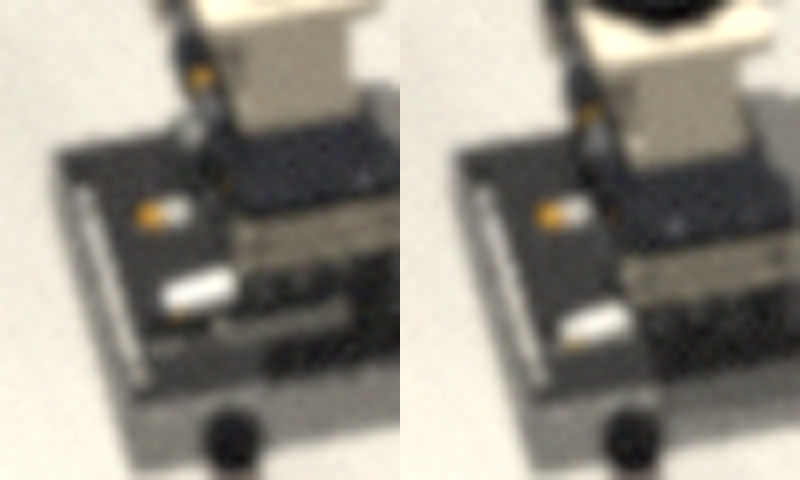

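>>> servo_tool(motion=[[[0, 0, 0.2], [0, 0, 0]], [[0.09, -0.06, 0.2], [0, 0, 0]], [[0.09, -0.06, 0.2], [0, 0, 0]], [[0.09, -0.06, 0.1], [0, 0, 0]], [[0.09, -0.06, 0], [0, 0, 0]], [[0.09, -0.06, 0], [0, 0, 0]], [[0.09, -0.06, 0], [0, 0, 0]]])

```text
time_s: 20.55
tcp_pos: [0.5437, -0.218, 0.0591]
tool_rot: [-180.0, -0.3, -14.1]
wrist_force: [4.2, 6.4, 5.9]
opening: 0.0298
grip_force: 30.0
```

```bash
python3 -c "
from h import *
o=get_obs();print(o['wrist_force'],o['ft_torque'],o['tcp_pos'],o['tool_rot'])
s=camera('scene');bar(s,o['tcp_pos'])"
```

```text
[4.20640045 6.42382096 5.86912751] [ 1.33246194 -0.13055102  0.16633999] [ 0.54366055 -0.21797453  0.05912666] [-179.96382803   -0.26084028  -14.12840611]
bar c [284.03 168.38] pred [281.43 167.26] diff [2.6  1.11] area 16 slope -0.374 pred -0.193 px/10mm x,y,z [-0.64 -1.81] [-2.69  0.51] [-0.12 -2.04]
```

>>> servo_tool(motion=[[[0.06, 0.035, 0.1], [0, 0, 0]], [[0.06, 0.035, 0.1], [0, 0, 0]], [[0.06, 0.035, 0], [0, 0, 0]], [[0.06, 0.035, -0.1], [0, 0, 0]], [[0.06, 0.035, -0.1], [0, 0, 0]], [[0.06, 0.035, -0.1], [0, 0, 0]]])

```text
time_s: 21.35
tcp_pos: [0.5449, -0.2178, 0.058]
tool_rot: [179.9, -0.3, -14.1]
wrist_force: [-3.2, 5.5, 18.7]
opening: 0.0297
grip_force: 30.0
```

```bash
python3 -c "
from h import *
o=get_obs();print(o['wrist_force'],o['ft_torque'],o['tcp_pos'],o['tool_rot'])
s=camera('scene');bar(s,o['tcp_pos'])"
```

```text
[-3.20131838  5.48584073 18.68573092] [1.17046503 0.73299419 0.09650732] [ 0.54489652 -0.21777832  0.05799688] [179.94664267  -0.27962612 -14.13103332]
bar c [283.72 168.97] pred [281.17 167.64] diff [2.55 1.33] area 13 slope -0.347 pred -0.194 px/10mm x,y,z [-0.64 -1.81] [-2.68  0.51] [-0.12 -2.04]
```

The holder seems to be rotating nose-down in the grip. I'll lift it clear and measure its pose in the hand from bar edges.

>>> servo_tool(motion=[[[0, 0, 0.3], [0, 0, 0]], [[0, 0, 0.7], [0, 0, 0]], [[0, 0, 0.9], [0, 0, 0]], [[0, 0, 0.9], [0, 0, 0]], [[0, 0, 0.9], [0, 0, 0]]])

```text
time_s: 22.02
tcp_pos: [0.5431, -0.2172, 0.0809]
tool_rot: [180.0, 0.0, -14.1]
wrist_force: [-0.9, 0.5, -6.9]
opening: 0.03
grip_force: 30.0
```

```bash
cat > m.py <<'E'
from h import *
np.set_printoptions(linewidth=200)
s=camera("scene");o=get_obs();np.savez("scene6.npz",**s)
print(o['tcp_pos'],o['wrist_force'],o['tool_rot'])
def line(s,u0,u1,v0,v1):
    im=s["img"].astype(float).min(2);pts=[]
    for u in range(u0,u1):
        c=np.clip(im[v0:v1,u]-60,0,None);pts.append((u,(c*np.arange(v0,v1)).sum()/max(c.sum(),1),c.max()))
    return np.array(pts)
b=np.radians(-104.13);x=np.array([np.cos(b),np.sin(b),0]);y=np.array([-x[1],x[0],0])
for n,ss,p in(("s4",load("scene4"),np.array([.537,-.2152,.0793])),("now",s,o['tcp_pos'])):
    M=p+[0,0,.001];a=proj(ss,M-.005*x+.03*y-[0,0,.014]);e=proj(ss,M-.005*x+.06*y-[0,0,.014])
    print(n,"pred root",a,"tip",e)
    u0=int(e[0])-2;v0=int(min(a[1],e[1]))-4
    print("cols from",u0,"rows from",v0);print(ss["img"][v0:v0+12,u0:u0+16].min(2))
E
python3 m.py
```

```text
[ 0.54307527 -0.21718364  0.08079652] [-0.4727     -0.61219108 -6.71205375] [-1.79996387e+02  5.63894033e-02 -1.41282589e+01]
s4 pred root [287.15812498 162.23647426] tip [278.98215322 163.80191576]
cols from 276 rows from 158
[[ 37  35  39  38  40  39  39  39  37  40  38  32  38  50  56  53]
 [ 38  40  36  39  37  39  38  39  39  37  37  35  39  49  54  52]
 [ 40  40  40  40  41  39  41  42  41  42  45  47  48  55  60  57]
 [ 39  39  39  40  39  42  45  50  56  70  78  88  80  65  64  54]
 [ 40  38  39  43  48  58  69  84  99 112 126 130 117  81  53  40]
 [ 42  39  41  46  69  95 116 130 140 146 152 150 129  83  43  36]
 [ 45  37  40  54  91 129 146 153 153 149 143 132 110  73  36  30]
 [ 50  41  43  54  94 130 139 137 128 119 106  95  77  53  30  26]
 [ 51  40  40  48  69  94  95  91  85  75  66  55  47  33  25  23]
 [ 59  41  35  36  42  48  52  46  48  42  43  46  40  29  32  34]
 [ 73  46  35  25  26  27  28  25  23  26  44  59  53  47  45  44]
 [ 79  50  32  29  31  27  32  29  29  33  49  59  58  53  52  55]]
now pred root [285.37445023 162.18140901] tip [277.1793536  163.74894254]
cols from 275 rows from 158
[[ 40  39  37  40  37  39  40  40  39  37  38  38  50  58  57  47]
 [ 40  40  39  38  38  40  38  36  40  39  37  40  49  55  58  51]
 [ 40  38  38  37  41  37  39  39  41  42  40  42  49  57  57  59]
 [ 47  41  37  40  40  38  41  39  44  47  57  60  58  58  53  52]
 [ 51  40  39  40  41  40  43  53  65  79  93  97  89  64  42  35]
 [ 59  41  38  39  45  52  66  86 103 120 129 129 114  80  41  28]
 [ 70  45  42  41  53  76 102 122 135 140 139 131 114  81  46  26]
 [ 78  50  38  44  60  91 120 133 133 129 123 108  92  67  41  27]
 [ 84  51  41  39  53  80 105 110 106 100  86  75  60  44  32  24]
 [ 90  60  43  37  36  54  68  70  67  61  54  53  50  39  29  29]
 [100  71  40  32  24  31  36  36  31  30  34  49  62  53  44  47]
 [102  79  48  31  24  27  28  28  24  28  34  46  58  59  54  54]]
```

The bar edges show the holder close to level (about 0.05 rad nose-down). It has slipped about 9 mm towards -y in the pads, and my TCP shift has made up for that. Every contact force has pushed towards -x of the tray, so I'll shift 1.2 mm that way and go down.

>>> servo_tool(motion=[[[0.01, 0.04, 0], [0, 0, 0]], [[0.01, 0.04, -0.2], [0, 0, 0]], [[0.01, 0.04, -0.4], [0, 0, 0]], [[0.01, 0.04, -0.5], [0, 0, 0]], [[0.01, 0.04, -0.6], [0, 0, 0]], [[0.01, 0.04, -0.65], [0, 0, 0]], [[0.01, 0.04, -0.65], [0, 0, 0]]])

```text
time_s: 22.95
tcp_pos: [0.5444, -0.2167, 0.062]
tool_rot: [180.0, -0.1, -14.1]
wrist_force: [1.1, -2.5, -5.2]
opening: 0.0298
grip_force: 30.0
```

```bash
python3 -c "
from h import *
o=get_obs();print(o['wrist_force'],o['ft_torque'],o['tcp_pos'],o['tool_rot'])"
```

```text
[ 1.06262245 -2.47363434 -5.15835105] [-0.87666717 -0.16711481 -0.09641498] [ 0.54444993 -0.21668352  0.06197782] [ 1.79951020e+02 -1.18669466e-01 -1.41366941e+01]
```

>>> servo_tool(motion=[[[0, -0.015, -0.1], [0, 0, 0]], [[0, -0.015, -0.2], [0, 0, 0]], [[0, -0.015, -0.3], [0, 0, 0]], [[0, -0.015, -0.3], [0, 0, 0]]])

```text
time_s: 23.45
tcp_pos: [0.545, -0.2171, 0.0576]
tool_rot: [179.9, -0.3, -14.1]
wrist_force: [-8.1, 1.3, 30.1]
opening: 0.03
grip_force: 30.0
```

```bash
python3 -c "
from h import *
o=get_obs();print(o['wrist_force'],o['ft_torque'],o['tcp_pos'],o['tool_rot'])"
```

```text
[-8.14632166  1.28660464 30.14055682] [0.33592066 1.47023485 0.02797467] [ 0.54499104 -0.2171016   0.05762706] [179.91364729  -0.2845366  -14.10441826]
```

The contact is now hard (37 N) and centred, and the holder is at least 10 mm deep. It may have slipped down in the pads while I lifted it against the flanks. It's safe to release it here and look from above.

>>> servo_tool(motion=[[[0, 0, 0.05], [0, 0, 0]], [[0, 0, 0.05], [0, 0, 0]], [[0, 0, 0.05], [0, 0, 0]], [[0, 0, 0.05], [0, 0, 0]], [[0, 0, 0.8], [0, 0, 0]], [[0, 0, 2], [0, 0, 0]], [[0, 0, 3.5], [0, 0, 0]], [[-1.5, 2, 4], [0, 0, 0]], [[-3, 4, 4], [0, 0, 0]], [[-4, 6, 4], [0, 0, 0]], [[-4, 8, 4], [0, 0, 0]], [[-4, 8, 4], [0, 0, 0]]], jaw=0.5)

```text
time_s: 24.95
tcp_pos: [0.4224, 0.026, 0.1729]
tool_rot: [-180.0, 0.0, -14.0]
wrist_force: [0.8, -0.1, -0.8]
opening: 0.0461
grip_force: 0.0
```

```bash
python3 - <<'E'
from h import *
np.set_printoptions(suppress=True,precision=4,linewidth=220)
o=get_obs();print(o["tcp_pos"],o["wrist_force"])
t=camera("top");s=camera("scene");np.savez("top7.npz",**t);np.savez("scene7.npz",**s)
mosaic("c7.png",[(t,355,435,165,235,5,0,0),(s,255,330,120,190,5,405,0)])
W=sum(cloud(camera("top")) for _ in range(6))/6
b=np.radians(-104.13);x=np.array([np.cos(b),np.sin(b)]);y=np.array([-x[1],x[0]])
for n,x0,x1 in(("boring",362,392),("facing",396,424)):
    Z=W[172:222,x0:x1];m=((Z[...,2]>.056)).astype(np.uint8)
    q=Z[m>0];h=q[q[:,2]<q[:,2].min()+.03]
    c,_=cv2.findContours(m,cv2.RETR_EXTERNAL,cv2.CHAIN_APPROX_NONE);k=max(c,key=cv2.contourArea)[:,0]+[x0,172]
    zt=np.median(q[:,2]);P=np.array([onz(t,u,v,zt)[:2] for u,v in k]);(cc,sz,a)=cv2.minAreaRect((P*1000).astype(np.float32))
    print(n,"ztop",zt.round(4),"c",np.array(cc)/1000,sz,a)
    # slope of the top along x,y with stud excluded
    f=q[q[:,2]<zt+.006];d=f[:,:2]-np.array(cc)/1000;A=np.c_[d@x,d@y,np.ones(len(d))];print(" plane tilt x,y,z0",np.linalg.lstsq(A,f[:,2],rcond=None)[0],len(f))
E
```

```text
[0.4224 0.026  0.1729] [ 0.7686 -0.0776 -0.7525]
boring ztop 0.0901 c [ 0.5366 -0.2154] (33.62138748168945, 70.28156280517578) 75.71240997314453
 plane tilt x,y,z0 [0.1975 0.103  0.0844] 261
facing ztop 0.0781 c [ 0.5132 -0.2953] (33.466434478759766, 60.39031219482422) 76.01685333251953
 plane tilt x,y,z0 [0.1906 0.0128 0.0761] 222
```

View pics/c7.png

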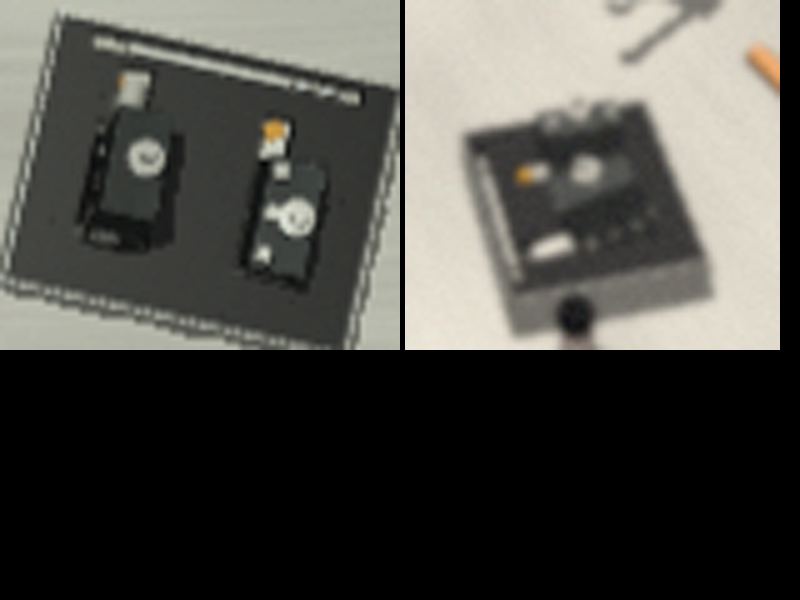

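The holder stands partly in its pocket with the bar in the channel at crop (135,88). Its top leans towards +y: the dark gap at crop (115,230) is at the -y end. I'll measure the tilt from the depth profile.

```bash
cat > prof.py <<'E'
from h import *
np.set_printoptions(suppress=True,precision=1,linewidth=220)
N=10;Ws=[cloud(camera("top")) for _ in range(N)];W=np.nanmean(Ws,0)
b=np.radians(-104.13);x=np.array([np.cos(b),np.sin(b)]);y=np.array([-x[1],x[0]])
C=np.array([.533,-.2145])
Z=W[165:225,355:395].reshape(-1,3);d=Z[:,:2]-C;X=d@x*1e3;Y=d@y*1e3;z=Z[:,2]*1e3
print("rows: case y; cols: case x bins -24..24 step 6; median z")
for yy in range(66,-48,-6):
    print("%4d"%yy,[ (lambda m: int(round(np.median(z[m]))) if m.any() else 0)((abs(X-xx)<3)&(abs(Y-yy)<3)) for xx in range(-24,30,6)])
m=(abs(X)<9)&(abs(Y-13)<23)&(z>66)&(z<100)
A=np.c_[X[m],Y[m],np.ones(m.sum())];
w=np.ones(m.sum(),bool)
for _ in range(6):
    p=np.linalg.lstsq(A[w],z[m][w],rcond=None)[0];r=z[m]-A@p;w=abs(r)<4
print("plane",p.round(3),w.sum())
E
python3 prof.py
```

```text
rows: case y; cols: case x bins -24..24 step 6; median z
  66 [39, 39, 38, 38, 39, 40, 40, 39, 41]
  60 [39, 39, 33, 23, 31, 32, 40, 40, 40]
  54 [40, 40, 30, 39, 39, 35, 39, 40, 39]
  48 [39, 40, 36, 41, 39, 34, 40, 40, 40]
  42 [40, 40, 38, 43, 41, 81, 41, 0, 39]
  36 [39, 39, 80, 82, 83, 83, 83, 84, 39]
  30 [40, 35, 66, 85, 85, 84, 84, 83, 40]
  24 [40, 38, 80, 86, 87, 86, 86, 0, 40]
  18 [40, 36, 75, 89, 98, 106, 97, 87, 40]
  12 [41, 38, 76, 94, 100, 103, 99, 0, 40]
   6 [40, 37, 88, 92, 98, 100, 92, 93, 40]
   0 [40, 38, 76, 93, 93, 93, 93, 92, 40]
  -6 [39, 33, 87, 95, 95, 95, 94, 0, 41]
 -12 [40, 39, 78, 96, 96, 97, 97, 96, 39]
 -18 [40, 40, 87, 94, 93, 94, 96, 89, 40]
 -24 [41, 34, 71, 75, 73, 75, 76, 37, 40]
 -30 [40, 40, 55, 59, 58, 54, 54, 43, 39]
 -36 [41, 39, 40, 41, 40, 40, 40, 39, 40]
 -42 [40, 40, 41, 39, 40, 41, 40, 40, 41]
plane [ 0.  -0.3 93.2] 86
```

The holder is 0.27 rad nose-down: its -y bottom edge sits on the foam rim and its +y end is deep in the pocket. I'll tilt the tool to match it, regrip at the block's centre, lift it level, then press it home.

>>> servo_tool(motion=[[[2, -2, 0], [0, 0, 0]], [[3, -4, 0], [0.2, 0.8, 0]], [[4, -6, 0], [0.4, 1.6, 0]], [[4.27, -8.18, 0], [0.6, 2.4, 0]], [[4.27, -8.18, 0], [0.757, 3.0, 0]], [[4.27, -8.18, -1], [0.757, 3.0, 0]], [[4.27, -8.18, -1.83], [0.757, 3.0, 0]], [[4.27, -8.18, -1.83], [0.757, 3.0, 0]], [[4.27, -8.18, -1.83], [0.757, 3.0, 0]]])

```text
time_s: 26.98
tcp_pos: [0.5523, -0.222, 0.1188]
tool_rot: [180.0, 15.4, -14.1]
wrist_force: [0.0, 0.3, 0.0]
opening: 0.046
grip_force: 0.0
```

>>> servo_tool(motion=[[[-0.17, 0.12, -0.4], [0, 0, 0]], [[-0.3, 0.15, -0.9], [0, 0, 0]], [[-0.42, 0.18, -1.4], [0, 0, 0]], [[-0.53, 0.2, -1.8], [0, 0, 0]], [[-0.577, 0.217, -1.96], [0, 0, 0]], [[-0.577, 0.217, -1.96], [0, 0, 0]]])

```text
time_s: 27.72
tcp_pos: [0.5344, -0.2154, 0.0587]
tool_rot: [-180.0, 15.5, -14.1]
wrist_force: [0.3, -0.2, 0.5]
opening: 0.046
grip_force: 0.0
```

>>> servo_tool(motion=[[[0, 0, 0], [0, 0, 0]], [[0, 0, 0], [0, 0, 0]], [[0, 0, 0], [0, 0, 0]], [[0, 0, 0], [0, 0, 0]], [[0, 0, 0], [0, 0, 0]], [[0, 0, 0], [0, 0, 0]]], jaw=0)

```text
time_s: 28.48
tcp_pos: [0.5349, -0.2154, 0.0596]
tool_rot: [-180.0, 15.4, -14.1]
wrist_force: [1.3, 1.4, 5.2]
opening: 0.03
grip_force: 30.0
```

```bash
python3 -c "
from h import *
o=get_obs();print(o['wrist_force'],o['ft_torque'],o['tcp_pos'],o['tool_rot'],o['joints'])"
```

```text
[1.34973797 1.39684636 5.232585  ] [ 0.2716798  -0.01276213 -0.09774519] [ 0.53489657 -0.21535718  0.05956051] [-179.99384334   15.41170302  -14.12736362] [-27.5802592   43.27250087  75.830864    -3.64818343  75.93360461
  77.90206114]
```

>>> servo_tool(motion=[[[0, 0, 0.3], [0, 0, 0]], [[0, 0, 0.6], [0, 0, 0]], [[0, 0, 0.85], [0, 0, 0]], [[-0.06, 0.015, 0.85], [-0.3, -1.2, 0]], [[-0.06, 0.015, 0.85], [-0.6, -2.4, 0]], [[-0.06, 0.015, 0.85], [-0.757, -3.0, 0]], [[-0.06, 0.015, 0.85], [-0.757, -3.0, 0]], [[-0.06, 0.015, 0.85], [-0.757, -3.0, 0]]])

```text
time_s: 29.48
tcp_pos: [0.5329, -0.2152, 0.0848]
tool_rot: [180.0, 0.0, -14.1]
wrist_force: [-0.2, 0.5, -7.0]
opening: 0.03
grip_force: 30.0
```

```bash
python3 m.py | grep -v "^s4" | tail -14; python3 -c "
from h import *
o=get_obs();print(o['wrist_force'],o['ft_torque'],o['tcp_pos'],o['tool_rot'])"
```

```text
now pred root [288.07181419 160.77549419] tip [279.88264311 162.33836952]
cols from 277 rows from 156
[[ 43  44  43  53  63  64  52  44  37  28  26  27  33  44  54  53]
 [ 38  41  41  41  42  40  41  42  36  35  34  29  34  45  54  50]
 [ 37  39  39  40  44  45  50  53  50  50  44  35  39  51  62  59]
 [ 40  45  49  57  65  73  82  89  94  89  71  46  38  49  60  58]
 [ 43  59  80  97 105 117 129 132 133 122  95  60  39  37  43  46]
 [ 49  78 110 130 137 144 146 148 140 130 102  66  38  35  38  34]
 [ 46  72 107 129 133 135 132 130 121 110  87  58  36  36  35  33]
 [ 41  53  78  93  96  99 100  93  85  75  58  42  35  38  36  30]
 [ 40  41  48  57  59  62  61  57  47  46  33  31  28  29  26  24]
 [ 41  40  39  39  39  38  33  32  28  25  22  26  25  27  26  19]
 [ 40  35  35  29  27  27  25  19  14  16  21  20  19  22  22  19]
 [ 43  35  27  25  19  16  16  15  17  22  29  30  29  30  29  32]]
[-0.28308482  0.81886425 -6.85696476] [-0.00983444  0.19852251  0.04934215] [ 0.53302056 -0.21515278  0.08462548] [ 1.79987064e+02  3.93699989e-02 -1.41205490e+01]
```

>>> servo_tool(motion=[[[-0.05, 0.01, 0], [0.25, 0.9, 0]], [[-0.097, 0.025, 0], [0.45, 1.78, 0]], [[-0.097, 0.025, 0], [0.45, 1.78, 0]], [[-0.097, 0.025, 0], [0.45, 1.78, 0]]])

```text
time_s: 30.02
tcp_pos: [0.5298, -0.2141, 0.0841]
tool_rot: [-180.0, 9.2, -14.1]
wrist_force: [-0.3, 0.2, -7.1]
opening: 0.03
grip_force: 30.0
```

```bash
cat > m2.py <<'E'
from h import *
o=get_obs();print(o['tcp_pos'].round(4),o['wrist_force'].round(1),o['tool_rot'].round(1))
I=np.mean([camera("scene")["img"].astype(float).min(2) for _ in range(6)],0)
s=load("scene4")
def fit(I,box,n):
    u0,u1,v0,v1=box;S=I[v0:v1,u0:u1];M=S.max();w=np.clip(S-70,0,None)
    m=(S>70).astype(np.uint8);k,l,st,ce=cv2.connectedComponentsWithStats(m);i=1+np.argmax([w[l==j].sum() for j in range(1,k)]);w=w*(l==i)
    v,u=np.mgrid[v0:v1,u0:u1];W=w.sum();cu,cv_=(u*w).sum()/W,(v*w).sum()/W
    cols=[(c,(w[:,c-u0]*np.arange(v0,v1)).sum()/w[:,c-u0].sum()) for c in range(u0,u1) if w[:,c-u0].max()>35]
    p=np.polyfit(*np.array(cols).T,1);print(n,"c",round(cu,2),round(cv_,2),"slope",round(p[0],3),"cols",cols[0][0],cols[-1][0],"max",M)
    return cu,cv_,p[0]
b=np.radians(-104.13);x=np.array([np.cos(b),np.sin(b),0]);y=np.array([-x[1],x[0],0])
fit(s["img"].astype(float).min(2),(276,292,158,169),"s4")
# bar pixel centre -> case y, assuming bar at lateral x of tcp, solve for (y,z) 
import sys
v0=int(sys.argv[1]) if len(sys.argv)>1 else 156
cu,cv_,sl=fit(I,(273,291,v0,v0+13),"now")
def solve(cu,cv_):
    P0=np.array([.533,-.2150,0])-.005*x;J=lambda a:proj(s,P0+a[0]*y+np.array([0,0,a[1]]))-[cu,cv_]
    from scipy.optimize import fsolve
    return fsolve(J,[.045,.06])*1e3
print("bar centre (case y from pocket, z) s4:",solve(284.45,163.75).round(1),"now:",solve(cu,cv_).round(1))
E
python3 m2.py
```

```text
[ 0.5298 -0.2141  0.0841] [-0.3  0.2 -7.1] [-180.     9.2  -14.1]
s4 c 284.49 163.7 slope -0.238 cols 281 288 max 153.0
now c 284.17 162.67 slope -0.227 cols 281 287 max 152.33333333333334
bar centre (case y from pocket, z) s4: [44.1 60.7] now: [44.8 66.2]
```

>>> servo_tool(motion=[[[0.06, -0.015, 0], [-0.1, -0.39, 0]], [[0.06, -0.015, -0.2], [-0.1, -0.39, 0]], [[0.06, -0.015, -0.4], [-0.1, -0.39, 0]], [[0.06, -0.015, -0.55], [-0.1, -0.39, 0]], [[0.06, -0.015, -0.63], [-0.1, -0.39, 0]], [[0.06, -0.015, -0.63], [-0.1, -0.39, 0]], [[0.06, -0.015, -0.63], [-0.1, -0.39, 0]]])

```text
time_s: 31.2
tcp_pos: [0.5317, -0.2147, 0.0658]
tool_rot: [180.0, 7.2, -14.1]
wrist_force: [-0.1, 0.1, -6.9]
opening: 0.0297
grip_force: 30.0
```

```bash
python3 m2.py 160; python3 -c "
from h import *
print(get_obs()['ft_torque'])"
```

```text
[ 0.5317 -0.2147  0.0658] [-0.1  0.1 -6.9] [180.    7.2 -14.1]
s4 c 284.49 163.7 slope -0.238 cols 281 288 max 153.0
now c 284.14 166.16 slope -0.194 cols 281 287 max 147.5
bar centre (case y from pocket, z) s4: [44.1 60.7] now: [45.9 49.3]
[-0.05138615 -0.02078282 -0.02863039]
```

No contact at about 3.5 mm deep. I'll continue in small steps.

>>> servo_tool(motion=[[[0, 0, -0.07], [0, 0, 0]], [[0, 0, -0.13], [0, 0, 0]], [[0, 0, -0.2], [0, 0, 0]], [[0, 0, -0.2], [0, 0, 0]]])

```text
time_s: 32.0
tcp_pos: [0.5333, -0.2149, 0.0625]
tool_rot: [180.0, 6.9, -14.1]
wrist_force: [0.2, 3.1, 10.9]
opening: 0.0296
grip_force: 30.0
```

```bash
python3 m2.py 161; python3 -c "
from h import *
print(get_obs()['ft_torque'])"
```

```text
[ 0.5333 -0.2149  0.0625] [ 0.2  3.1 10.9] [180.    6.9 -14.1]
s4 c 284.49 163.7 slope -0.238 cols 281 288 max 153.0
now c 284.16 167.12 slope -0.217 cols 281 287 max 152.0
bar centre (case y from pocket, z) s4: [44.1 60.7] now: [46.1 44.5]
[0.57535134 0.55131996 0.10851549]
```

>>> servo_tool(motion=[[[0, 0, 0.12], [0, 0, 0]], [[0.01, 0.025, 0.12], [0, 0, 0]], [[0.01, 0.025, 0.06], [0, 0, 0]], [[0.01, 0.025, 0], [0, 0, 0]], [[0.01, 0.025, 0], [0, 0, 0]]])

```text
time_s: 32.92
tcp_pos: [0.5333, -0.2144, 0.0615]
tool_rot: [180.0, 6.9, -14.1]
wrist_force: [1.8, 1.7, 7.6]
opening: 0.0299
grip_force: 30.0
```

```bash
python3 m2.py 161|tail -2; python3 -c "
from h import *
o=get_obs();print(o['ft_torque'],o['wrist_force'],o['tcp_pos'])"
```

```text
now c 284.41 167.71 slope -0.214 cols 281 288 max 149.33333333333334
bar centre (case y from pocket, z) s4: [44.1 60.7] now: [45.4 41.3]
[ 0.31273877  0.23877444 -0.07636343] [1.72062626 0.42938469 7.28076747] [ 0.53339506 -0.2144028   0.06139019]
```

>>> servo_tool(motion=[[[0, 0, 0.2], [0, 0, 0]], [[0.07, -0.01, 0.2], [0, 0, 0]], [[0.07, -0.01, 0.1], [0, 0, 0]], [[0.07, -0.01, 0], [0, 0, 0]], [[0.07, -0.01, -0.05], [0, 0, 0]], [[0.07, -0.01, -0.05], [0, 0, 0]]])

```text
time_s: 33.98
tcp_pos: [0.5354, -0.2148, 0.0602]
tool_rot: [179.9, 6.9, -14.1]
wrist_force: [0.4, 0.7, 8.6]
opening: 0.03
grip_force: 30.0
```

```bash
python3 m2.py 161|tail -2; python3 -c "
from h import *
o=get_obs();print(o['ft_torque'],o['wrist_force'],o['tcp_pos'])"
```

```text
now c 284.06 168.19 slope -0.241 cols 281 287 max 146.5
bar centre (case y from pocket, z) s4: [44.1 60.7] now: [46.8 39.3]
[ 0.19586548  0.49996824 -0.05965391] [ 1.1459266  -0.04722361  9.05919884] [ 0.53534418 -0.21478914  0.0602022 ]
```

Lateral forces are now nearly zero, which fits normal flank resistance. I'll press further.

>>> servo_tool(motion=[[[0, 0, -0.07], [0, 0, 0]], [[0, 0, -0.14], [0, 0, 0]], [[0, 0, -0.14], [0, 0, 0]], [[0, 0, -0.14], [0, 0, 0]]])

```text
time_s: 34.78
tcp_pos: [0.5372, -0.2153, 0.058]
tool_rot: [179.9, 6.7, -14.1]
wrist_force: [2.2, 1.7, 18.9]
opening: 0.0297
grip_force: 30.0
```

```bash
python3 m2.py 162|tail -2; python3 -c "
from h import *
o=get_obs();print(o['ft_torque'],o['wrist_force'],o['tcp_pos'])"
```

```text
now c 283.99 168.87 slope -0.265 cols 281 287 max 138.83333333333334
bar centre (case y from pocket, z) s4: [44.1 60.7] now: [47.3 36. ]
[ 0.40770481  0.24352221 -0.11800813] [ 3.56442402  1.35268345 19.58906264] [ 0.53718268 -0.21531768  0.05804395]
```

>>> servo_tool(motion=[[[0, 0, 0.08], [0, 0, 0]], [[0, 0, 0.08], [0, 0, 0]], [[0, 0, 0.08], [0, 0, 0]], [[0.1, 0, 0.8], [0, 0, 0]], [[0.2, 0, 2], [-0.3, -1.3, 0]], [[0, 0, 3.5], [-0.35, -1.39, 0]], [[-1.5, 2, 4], [-0.35, -1.39, 0]], [[-3, 4, 4], [-0.35, -1.39, 0]], [[-4, 6, 4], [-0.35, -1.39, 0]], [[-4, 7.5, 4], [-0.35, -1.39, 0]]], jaw=0.5)

```text
time_s: 36.33
tcp_pos: [0.4144, 0.0016, 0.1738]
tool_rot: [180.0, 0.0, -14.2]
wrist_force: [1.6, -0.1, 0.0]
opening: 0.046
grip_force: 0.0
```

```bash
python3 prof.py;python3 -c "
from h import *
o=get_obs();print(o['tool_rot'],o['tcp_pos'])"
```

```text
rows: case y; cols: case x bins -24..24 step 6; median z
  66 [40, 40, 38, 38, 35, 39, 40, 40, 40]
  60 [40, 40, 31, 23, 24, 31, 40, 39, 40]
  54 [40, 39, 29, 39, 39, 38, 39, 39, 40]
  48 [41, 40, 38, 40, 39, 33, 40, 40, 40]
  42 [40, 40, 36, 43, 41, 40, 41, 39, 39]
  36 [41, 40, 82, 83, 83, 82, 83, 83, 40]
  30 [40, 36, 62, 85, 85, 84, 84, 85, 40]
  24 [39, 37, 79, 86, 86, 86, 86, 0, 40]
  18 [41, 38, 76, 88, 98, 97, 97, 87, 41]
  12 [40, 38, 75, 97, 100, 105, 99, 0, 39]
   6 [40, 37, 85, 92, 99, 100, 92, 93, 40]
   0 [40, 36, 76, 93, 93, 93, 93, 92, 40]
  -6 [40, 36, 87, 95, 95, 95, 95, 0, 40]
 -12 [40, 38, 76, 97, 97, 97, 97, 96, 40]
 -18 [40, 40, 87, 96, 94, 97, 96, 92, 40]
 -24 [40, 34, 73, 77, 74, 79, 80, 74, 40]
 -30 [39, 39, 55, 62, 61, 55, 59, 43, 40]
 -36 [40, 40, 40, 41, 40, 41, 41, 40, 41]
 -42 [39, 40, 39, 40, 40, 39, 40, 41, 40]
plane [ 0.  -0.3 93.3] 89
[ 1.79988641e+02  2.00160206e-02 -1.42461512e+01] [ 0.41647411 -0.00067668  0.17368869]
```

The holder settled back into the same rest pose. I'll use that known pose to calibrate the scene-view bar measurement against the top view.

```bash
python3 m2.py 161|tail -2; python3 - <<'E'
from h import *
print(camera("scene")["img"][160:176,274:294].min(2))
E
```

```text
now c 283.98 168.9 slope -0.253 cols 281 287 max 142.16666666666666
bar centre (case y from pocket, z) s4: [44.1 60.7] now: [47.3 35.8]
[[ 61  43  40  41  39  38  40  39  40  38  47  52  56  57  52  47  42  39
   37  33]
 [ 77  49  39  42  42  39  40  42  40  40  44  49  51  47  38  37  32  31
   33  31]
 [ 82  52  42  38  38  41  41  39  41  41  39  39  42  37  35  31  28  30
   33  33]
 [ 93  59  43  40  42  39  39  41  41  41  39  34  32  30  30  31  34  30
   33  31]
 [104  71  45  41  40  40  41  38  38  41  40  36  27  30  31  32  30  30
   31  31]
 [108  82  50  40  42  43  39  42  41  40  40  41  39  35  31  29  29  31
   33  32]
 [108  87  53  43  37  38  42  38  43  49  55  66  68  61  42  37  36  31
   35  34]
 [104  92  63  41  34  37  37  46  64  79  93 104 112  96  67  42  31  36
   41  40]
 [ 97 100  74  46  35  33  54  80 102 122 132 137 136 118  87  54  41  43
   52  45]
 [ 94 105  81  49  36  45  79 115 134 143 142 136 126 111  87  57  43  45
   46  46]
 [ 90 106  95  62  48  55  86 121 133 131 120 106  97  80  66  51  41  40
   44  41]
 [ 84 103 106  76  55  63  77  93  97  89  80  69  60  52  50  44  38  41
   42  40]
 [ 78  91  99  79  54  54  59  57  59  52  48  43  45  42  41  43  41  41
   37  39]
 [ 76  78  86  75  54  46  44  45  41  42  39  42  39  44  39  39  43  41
   41  44]
 [ 80  74  83  81  62  46  39  41  39  42  40  42  38  38  41  43  42  43
   40  45]
 [ 86  76  76  77  62  47  40  39  40  40  40  42  40  42  43  44  48  50
   54  57]]
```

That settles it. The bar slope reads about -0.25 when the holder is tilted 0.27 rad, so the state after my first regrip (-0.075) was the level one. My tilt "correction" was wrong. The scene view also reads 5.7 mm high in y. I'll regrip, level, stay upright this time, and centre with these corrections.

>>> servo_tool(motion=[[[2, -2, 0], [0, 0, 0]], [[3, -4, 0], [0.3, 1.1, 0]], [[4.47, -6, 0], [0.6, 2.2, 0]], [[4.47, -7.29, 0], [0.757, 3.0, 0]], [[4.47, -7.29, -1], [0.757, 3.0, 0]], [[4.47, -7.29, -1.86], [0.757, 3.0, 0]], [[4.47, -7.29, -1.86], [0.757, 3.0, 0]]])

```text
time_s: 38.05
tcp_pos: [0.5491, -0.2179, 0.1158]
tool_rot: [-179.9, 15.8, -14.1]
wrist_force: [-0.0, -0.1, 0.6]
opening: 0.0454
grip_force: 0.0
```

>>> servo_tool(motion=[[[-0.12, 0.02, -0.5], [0, 0, 0]], [[-0.25, 0.05, -1.0], [0, 0, 0]], [[-0.38, 0.07, -1.5], [0, 0, 0]], [[-0.47, 0.087, -1.87], [0, 0, 0]], [[-0.47, 0.087, -1.87], [0, 0, 0]]])

```text
time_s: 38.67
tcp_pos: [0.5355, -0.2154, 0.061]
tool_rot: [-180.0, 15.6, -14.1]
wrist_force: [0.7, 0.8, -0.4]
opening: 0.046
grip_force: 0.0
```

>>> servo_tool(motion=[[[0, 0, 0], [0, 0, 0]], [[0, 0, 0], [0, 0, 0]], [[0, 0, 0], [0, 0, 0]], [[0, 0, 0], [0, 0, 0]], [[0, 0, 0], [0, 0, 0]]], jaw=0)

```text
time_s: 39.3
tcp_pos: [0.5367, -0.2157, 0.0625]
tool_rot: [-180.0, 15.4, -14.1]
wrist_force: [1.3, 1.0, 4.7]
opening: 0.0299
grip_force: 30.0
```

>>> servo_tool(motion=[[[0, 0, 0.3], [0, 0, 0]], [[0, 0, 0.6], [0, 0, 0]], [[0, 0, 0.85], [0, 0, 0]], [[0, 0, 0.85], [-0.3, -1.2, 0]], [[0, 0, 0.85], [-0.6, -2.4, 0]], [[0, 0, 0.85], [-0.757, -3.0, 0]], [[0, 0, 0.85], [-0.757, -3.0, 0]], [[0, 0, 0.85], [-0.757, -3.0, 0]]])

```text
time_s: 40.3
tcp_pos: [0.5363, -0.2159, 0.0878]
tool_rot: [180.0, 0.0, -14.1]
wrist_force: [0.2, -0.2, -6.3]
opening: 0.0299
grip_force: 30.0
```

```bash
python3 m2.py 156|tail -2; python3 -c "
from h import *
o=get_obs();print(o['ft_torque'],o['wrist_force'],o['tcp_pos'],o['tool_rot'],o['time_s'])"
```

```text
now c 282.59 161.39 slope -0.121 cols 279 286 max 148.0
bar centre (case y from pocket, z) s4: [44.1 60.7] now: [50.  73.8]
[-0.04421206  0.20247251 -0.05854171] [-0.28949767  0.09747321 -6.81864753] [ 0.53632079 -0.21566836  0.08722992] [-1.79999448e+02  3.50415535e-02 -1.41176226e+01] 40.6
```

The holder is level (slope -0.12) and within about 1 mm. I'll nudge it and lower.

>>> servo_tool(motion=[[[0.04, 0.015, -0.2], [0, 0, 0]], [[0.04, 0.015, -0.4], [0, 0, 0]], [[0.04, 0.015, -0.55], [0, 0, 0]], [[0.04, 0.015, -0.7], [0, 0, 0]], [[0.04, 0.015, -0.8], [0, 0, 0]], [[0.04, 0.015, -0.85], [0, 0, 0]], [[0.04, 0.015, -0.85], [0, 0, 0]]])

```text
time_s: 41.48
tcp_pos: [0.5374, -0.2155, 0.0621]
tool_rot: [180.0, -0.0, -14.1]
wrist_force: [-0.5, -0.4, -6.4]
opening: 0.0297
grip_force: 30.0
```

```bash
python3 m2.py 160|tail -2; python3 -c "
from h import *
o=get_obs();print(o['ft_torque'],o['wrist_force'],o['tcp_pos'],o['tool_rot'],o['time_s'])"
```

```text
now c 282.91 166.65 slope -0.109 cols 279 286 max 145.5
bar centre (case y from pocket, z) s4: [44.1 60.7] now: [50.5 48. ]
[-0.31513406  0.28583478 -0.01954453] [-0.54330562 -1.58634718 -6.64216634] [ 0.53743794 -0.21538314  0.0621309 ] [ 1.79981824e+02 -1.44163938e-02 -1.41276291e+01] 41.775
```

9 mm deep with no resistance. Pressing on.

>>> servo_tool(motion=[[[0, 0, -0.1], [0, 0, 0]], [[0, 0, -0.2], [0, 0, 0]], [[0, 0, -0.3], [0, 0, 0]], [[0, 0, -0.35], [0, 0, 0]], [[0, 0, -0.35], [0, 0, 0]]])

```text
time_s: 42.4
tcp_pos: [0.5375, -0.2154, 0.0517]
tool_rot: [180.0, -0.0, -14.1]
wrist_force: [-4.7, -0.4, 5.3]
opening: 0.0297
grip_force: 30.0
```

```bash
python3 m2.py 162|tail -2; python3 -c "
from h import *
o=get_obs();print(o['ft_torque'],o['wrist_force'],o['tcp_pos'],o['tool_rot'],o['time_s'])"
```

```text
now c 283.19 168.69 slope -0.128 cols 280 286 max 145.66666666666666
bar centre (case y from pocket, z) s4: [44.1 60.7] now: [50.2 37.6]
[-0.1465569   0.97067016 -0.05832799] [-4.81166028  0.09925475  6.11750653] [ 0.53746129 -0.21535529  0.0516784 ] [ 1.79984769e+02 -1.14716066e-02 -1.41243993e+01] 42.7
```

>>> servo_tool(motion=[[[-0.03, 0.01, -0.05], [0, 0, 0]], [[-0.03, 0.01, -0.1], [0, 0, 0]], [[-0.03, 0.01, -0.15], [0, 0, 0]], [[-0.03, 0.01, -0.15], [0, 0, 0]]])

```text
time_s: 43.2
tcp_pos: [0.5373, -0.2153, 0.0488]
tool_rot: [180.0, -0.1, -14.1]
wrist_force: [-5.7, 0.9, 14.8]
opening: 0.0298
grip_force: 30.0
```

```bash
python3 m2.py 162|tail -2; python3 -c "
from h import *
o=get_obs();print(o['ft_torque'],o['wrist_force'],o['tcp_pos'],o['tool_rot'],o['time_s'])"
```

```text
now c 283.02 169.22 slope -0.16 cols 280 286 max 145.66666666666666
bar centre (case y from pocket, z) s4: [44.1 60.7] now: [51.  35.2]
[ 0.0393985   0.9327159  -0.04649674] [-4.78414299  0.99576207 14.65216312] [ 0.53725865 -0.2152616   0.04879243] [ 1.79958141e+02 -1.44541084e-01 -1.41179569e+01] 43.5
```

>>> servo_tool(motion=[[[-0.02, 0, -0.06], [0, 0, 0]], [[-0.02, 0, -0.12], [0, 0, 0]], [[-0.02, 0, -0.12], [0, 0, 0]]])

```text
time_s: 43.88
tcp_pos: [0.5373, -0.2152, 0.0479]
tool_rot: [179.9, -0.3, -14.1]
wrist_force: [-9.9, 4.7, 36.1]
opening: 0.0299
grip_force: 30.0
```

>>> servo_tool(motion=[[[0, 0, 0.1], [0, 0, 0]], [[0, 0, 0.1], [0, 0, 0]], [[0, 0, 0.1], [0, 0, 0]], [[0, 0, 0.1], [0, 0, 0]], [[0, 0, 0.8], [0, 0, 0]], [[0, 0, 2], [0, 0, 0]], [[0, 0, 3.5], [0, 0, 0]], [[-1.5, 2, 4], [0, 0, 0]], [[-3, 4, 4], [0, 0, 0]], [[-4, 6, 4], [0, 0, 0]], [[-4, 7.5, 4], [0, 0, 0]]], jaw=0.5)

```text
time_s: 45.25
tcp_pos: [0.4165, 0.0008, 0.1634]
tool_rot: [180.0, 0.0, -14.2]
wrist_force: [0.8, 0.8, 0.3]
opening: 0.0461
grip_force: 0.0
```

```bash
python3 prof.py;python3 -c "
from h import *
o=get_obs();print(o['tool_rot'],o['tcp_pos'],o['time_s'])"
```

```text
rows: case y; cols: case x bins -24..24 step 6; median z
  66 [39, 40, 39, 40, 39, 39, 39, 39, 40]
  60 [40, 40, 40, 41, 40, 39, 41, 40, 40]
  54 [41, 40, 24, 41, 41, 37, 40, 40, 40]
  48 [40, 40, 39, 42, 41, 34, 40, 40, 40]
  42 [40, 40, 37, 42, 40, 38, 40, 40, 40]
  36 [40, 40, 39, 40, 40, 31, 40, 41, 40]
  30 [40, 36, 66, 77, 78, 79, 78, 0, 40]
  24 [40, 38, 63, 77, 78, 78, 78, 77, 40]
  18 [40, 37, 77, 78, 78, 77, 79, 0, 40]
  12 [40, 39, 75, 78, 82, 87, 78, 77, 39]
   6 [40, 36, 72, 80, 87, 91, 86, 0, 40]
   0 [40, 36, 76, 78, 88, 88, 86, 77, 41]
  -6 [40, 36, 77, 77, 78, 83, 79, 0, 40]
 -12 [40, 38, 73, 77, 78, 79, 78, 79, 40]
 -18 [40, 40, 72, 79, 78, 78, 78, 0, 39]
 -24 [40, 35, 76, 78, 79, 78, 78, 47, 39]
 -30 [40, 39, 35, 40, 40, 38, 28, 29, 39]
 -36 [40, 40, 40, 40, 39, 40, 40, 40, 41]
 -42 [40, 39, 39, 40, 40, 40, 41, 40, 40]
plane [ 0.4 -0.2 83.3] 73
[ 1.79989548e+02  1.63220391e-02 -1.42426809e+01] [ 0.41837924 -0.00140496  0.16315192] 45.75
```

The holder's top is flat at 78 mm, exactly 38 mm above the foam, with the bar top at 42 mm in its channel. So it is fully seated, and I'm handing in.

```bash
python3 -c "
from cell import *
print(finish_job())"
```

```text
the job is handed in; nothing more can be done
None
```

I handed the job in at about 46 s: the spanner lies flat in the parts tray and the boring-bar holder is pressed home in its pocket, its top measuring level and 38 mm above the foam. `finish_job` returned no verdict. The holder went in only after several tries and two regrips, tipping to about 0.27 rad on the way (the limit is 0.4), and I did not re-measure the other holders or the bystanders before handing in.

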